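Sort the sanding bench: pull the walnut blank from the beech stack

ROBOT

A 6-joint arm with a two-finger parallel gripper is mounted at the origin on the work surface. World frame = base frame: x ahead of the robot, y to its left, z up, the work surface at z = 0. Lengths are in m, angles in rad, forces in N, time in s.
With the tool pointing down it reaches from about 0.225 to 0.875 m from the base axis. Payload 3.4 kg.
Tool frame: the origin (TCP) lies between the finger pads; the fingertips stand 11 mm ahead of it and the grasp point (between the pads) lies 8 mm behind it (tips_ahead is the distance from the TCP to the fingertips, in m); z points along the fingers, x is the direction in which the jaws open and shut, and the axes are right-handed (so a half turn about z gives the same grasp; the last joint's range is limited). The gripper opens to 85 mm and grips with 20 to 120 N. Pads are 22 mm wide; open, the fingers measure 114 mm over their backs; the gripper's body (76 mm by 85 mm) begins 54 mm behind the grasp point. The pads swing forward as they close: fully open they stand 13 mm farther back than shut.
Start: joints at [-1.268, 0.276, 1.505, -0, 1.361, -0.121], TCP at [0.236, -0.524, 0.242] pointing down, gripper open.
Joint ranges: [-2.89, 2.89], [-0.75, 2.08], [0.22, 2.7], [-1.18, 4.32], [0.11, 2.71], [-2.7, 2.7]. Speed limits (rad/s): [2.57, 2.57, 3.14, 3.14, 3.14, 3.14].

INTERFACE

Orientations are given as a unit quaternion [w, x, y, z].
In Python, from rig import get_state, get_image, sign_off, masks_of, tips_ahead gives the robot as it stands.
- The arm moves only by the tool play_rows, never from a script. Its argument "series" is a list of rows, each an object of numbers: "fingers": the closure, from -1 (fully open) to 1 (shut); "dx", "dy", "dz": the shift along the world's x, y, z in mm; "turn": the turn about the world's z in rad. A call has 1 to 20 rows; each row shifts and turns the pose as measured when the row begins; what a row does not reach is not made up. A row lasts 1/12 s, in which the tool goes at most 41.7 mm and 7.16 degrees, less where a joint would pass 70% of its speed; a pose out of reach is approached as far as the arm can. A call with a gripper value outside its range is refused whole. The fingers move at their own pace and stop on an object; "squeeze" is the grip in N (left out, the last holds). Time passes only in rows, so rows that do not move let the fingers close. It gives the time, the measured TCP pose, the force and the opening at its end, in the units of the state.
- get_state(): the state, without advancing time (a new reading comes with each control period).
- get_image(name): name is "side" or "top"; returns a dict with "pixels" (480x640x3 uint8, red, green, blue), "vfov" (degrees; the focal length in pixels is half the picture's height over the tangent of half this angle, whatever the lens; pixels are square), "cx", "cy" (the principal point, pixels), "rvec" (rotation vector, rad) and "tvec" (3), from world to camera coordinates, as OpenCV has them. Camera axes: x right, y down, z forward; pixel columns grow to the right and rows downward; lengths in m; the calibration is good to about 2 mm. A picture is of the moment at which its call begins. There is no depth.
- sign_off(): hands the job in, once; it reports no verdict.
Trained networks look in a picture, given as the dict that the camera call returned (one of the last four; its "shot" number tells which), for a name from the list of things; names that differ only in an ending like _2 or _b are one class to them, and where a whole thing is asked for, a point or a joint stands for the part that bears it (a point fixed in the world has none). Each returns a list of dicts, best first, with "p" (0 to 1); they miss things now and then, are a little off and sometimes report something else, mostly with a low value. They report only what shows in the picture. A call takes as long as a camera call.
- masks_of(picture, label): "region" (480x640 bool, what is visible of it) and "xy" ([column, row] in pixels, amid what is visible of it).
The state is a dict: "clock": time; "qpos": joint angles; "qd": joint speeds; "effort": joint torques, N m; "position": TCP position; "ee_rot": TCP orientation; "contact_force": force on the tool from outside, world axes, zero at the start; "moment": the same for the moment, N m; "width": finger opening in m.
Only numpy, scipy, OpenCV 4.12 (cv2) and the standard library are available. Lean on these libraries where they do the work, as an engineer would, in place of code of your own. Each camera call takes 0.05 s, during which the arm holds its last target. There are 200 camera calls.

TASK

A dark walnut drawer-pull blank has got into the middle of the stack of pale beech ones: lift the top beech blank off and lay it flat on the grey mat, move the walnut blank into the green tray, then put the beech blank neatly back on top of the lower one, centred and parallel, leaving the lower one where it stands. Also clear the two other loose things: the red-and-cork sanding block goes into the blue tray and the white knob into the yellow tray. Everything must end up flat on its tray's floor and the right way up, the knob standing on its foot.

Things in the scene. Friction and masses are not known exactly. Their poses are not given: they have to be found in the camera images.
- beech_lower: Pale beech drawer-pull blank, a flat bar 170 long x 58 wide x 24 high with half-round ends (straight parallel sides over the middle 112) and two small dark dowel-hole marks on its top; origin at the centre of its underside, x along its length, z up. About 170 g. Loose; bottom and largest of the stack of three, lying on the bench; its rim shows around the others from above.
- walnut: Dark brown walnut drawer-pull blank, a flat bar 150 long x 40 wide x 24 high with half-round ends (straight parallel sides over the middle 110) and two small dark dowel-hole marks on its top; origin at the centre of its underside, x along its length, z up. About 100 g. Loose; the middle of the stack, its ends showing beyond the top one, underside 24 above the bench at the start, lying within about 5 mm and 0.1 rad of true on the lower one, which is 9 wider each side.
- beech_upper: Pale beech drawer-pull blank, a flat bar 120 long x 40 wide x 24 high with half-round ends (straight parallel sides over the middle 80) and two small dark dowel-hole marks on its top; origin at the centre of its underside, x along its length, z up. About 80 g. Loose; top of the stack, underside 48 above the bench at the start, within about 5 mm and 0.1 rad of true on the walnut one. A grip on it must stay above its underside, or it also clamps the walnut blank.
- sanding_block: Sanding block, cork with a red abrasive strip under its sole and wrapped over both ends: a box 90 (x) x 48 (y) x 30 high, the lowest 8 and the last 18 at each end red; loose on the bench, about 100 g; origin at the centre of its underside, z up.
- knob: White turned drawer knob standing on its foot: round, 36 high, foot 32 across, waist 22 across at height 10, head 40 across at its widest at height 18 to 26; loose, about 120 g; origin at the centre of its foot, z up along its axis.
- mat: Grey felt-topped mat, 190 (x) x 90 (y) x 4 high, fixed flat on the bench and empty at the start: the place to lay the top blank meanwhile. Origin at the centre of its underside.
- green_tray: Green plastic tray, open-topped, 140 (its x) x 180 (its y) x 30 high outside, walls and floor 4 thick; fixed to the bench; origin at the centre of its underside, so its inner floor is 4 above the origin. For the walnut blank, which fits with its length along the tray's y (the tray's longer side).
- blue_tray: Blue plastic tray, open-topped, 140 (its x) x 180 (its y) x 30 high outside, walls and floor 4 thick; fixed to the bench; origin at the centre of its underside, so its inner floor is 4 above the origin. For the sanding block.
- yellow_tray: Yellow plastic tray, open-topped, 140 (its x) x 180 (its y) x 30 high outside, walls and floor 4 thick; fixed to the bench; origin at the centre of its underside, so its inner floor is 4 above the origin. For the knob.

How it is judged:
By the outcome, as a careful person would: the job done as asked, in the order asked, and still so for the second after the job is handed in, with the robot touching nothing.
It also fails if it takes over 131 s, if anything falls off the work surface, if the arm or the gripper's body presses on something with over 40 N, if the wrist force passes 120 N, or if a joint passes its speed limit or range.

## Working session

There is one attempt and no reset: what is moved stays moved. The work goes in short steps, Python scripts to look and compute and a tool call to move; the robot and the scene stay as the last step left them, time stands still between calls to the robot, and variables do not carry over. Pictures are saved under pics/ and viewed, about 12 in all and at most 16, crops included, and the job is handed in when it is done.

Besides the shell and the picture viewer there is one more tool, called after "Request:" as name([rows], argument=value, ...), one row to a line, values as JSON. play_rows: Moves the arm, as the interface text tells. Its arguments: {"type":"object","properties":{"series":{"type":"array"},"squeeze":{"type":"number"}},"required":["series"]}

```bash
mkdir -p pics; ls
python3 - <<'E'
from rig import *
import cv2,numpy as np
s=get_state();print(s)
for n in("top","side"):
    im=get_image(n);cv2.imwrite(f"pics/{n}0.png",im["pixels"][:,:,::-1])
    print(n,{k:v for k,v in im.items() if k!="pixels"})
E
```

```text
pics
{'clock': 0.0, 'qpos': array([-1.26802326e+00,  2.76606726e-01,  1.50613401e+00, -9.96277213e-06,
        1.36068644e+00, -1.20957441e-01]), 'qd': array([ 1.33354087e-03,  4.01887451e-04, -7.01504232e-04,  1.86305079e-05,
        1.05319545e-03,  3.89670845e-04]), 'effort': array([-9.92474634e-04, -4.16771686e+01, -2.45804483e+01,  5.96083942e-05,
        1.11713944e-02, -4.89907293e-06]), 'position': array([ 0.23628222, -0.52365722,  0.24143265]), 'ee_rot': array([-5.83298831e-04,  8.39989468e-01, -5.42601928e-01, -7.07922389e-04]), 'contact_force': array([-0.41082469, -0.10093442,  0.74283045]), 'moment': array([-0.03518437, -0.03673903,  0.04681517]), 'width': 0.08550384579239201}
top {'vfov': 45.620565587102675, 'cx': 313.54334933379846, 'cy': 232.44089743340547, 'rvec': array([ 2.12106147, -2.09498551,  0.22393215]), 'tvec': array([-0.00427874,  0.51800967,  1.00147267]), 'shot': 1}
side {'vfov': 42.83596970237354, 'cx': 319.327775299211, 'cy': 231.93627781330653, 'rvec': array([ 0.28435272, -2.60544706,  1.53256453]), 'tvec': array([0.52317517, 0.12113795, 1.21213732]), 'shot': 2}
```

View pics/top0.png

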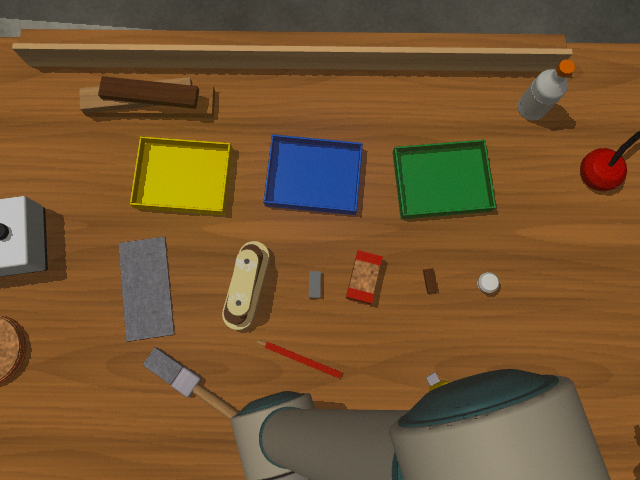

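View pics/side0.png

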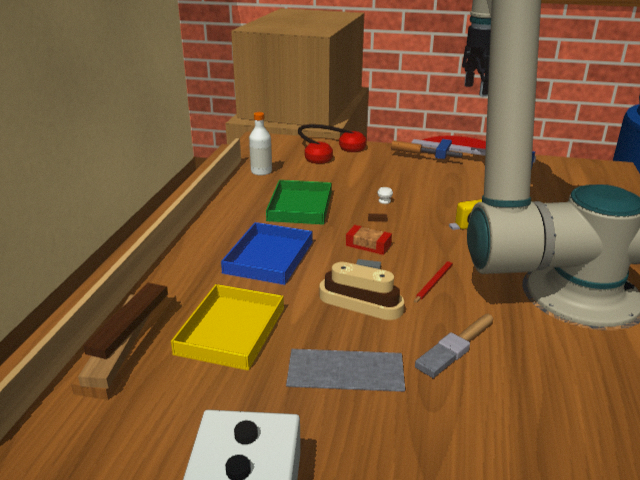

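Top view: the stack is at (246,285), mat (147,288), sanding block (365,277), knob (488,283), and the yellow/blue/green trays are at (182,176), (315,175) and (445,178). The bottle, brush, pencil and small grey and brown chips are distractors. The side view agrees. Next I fit model silhouettes to the masks in both views.

```bash
cat > h.py <<'E'
from rig import *
import cv2,numpy as np
from scipy.optimize import minimize
def bar(L,W,H):
    a=np.linspace(-np.pi/2,np.pi/2,9);c=np.c_[(L-W)/2+W/2*np.cos(a),W/2*np.sin(a)] if L!=170 else None
    return c
def stad(L,S,W,H):   # ends elliptic of depth (L-S)/2
    a=np.linspace(-np.pi/2,np.pi/2,13);c=np.c_[S/2+(L-S)/2*np.cos(a),W/2*np.sin(a)]
    c=np.r_[c,-c];return np.r_[np.c_[c,0*c[:,0]],np.c_[c,0*c[:,0]+H]]/1000
def box(L,W,H): return np.array([[x,y,z] for x in(-L/2,L/2) for y in(-W/2,W/2) for z in(0,H)])/1000
def rev(p):
    a=np.linspace(0,2*np.pi,24,endpoint=False);return np.concatenate([np.c_[r*np.cos(a),r*np.sin(a),0*a+z] for r,z in p])/1000
M=dict(beech_lower=stad(170,112,58,24),walnut=stad(150,110,40,24),beech_upper=stad(120,80,40,24),sanding_block=box(90,48,30),
 knob=rev([(16,0),(20,18),(20,26),(14,36)]),mat=box(190,90,4),green_tray=box(140,180,30),blue_tray=box(140,180,30),yellow_tray=box(140,180,30))
def K(im):
    f=240/np.tan(np.radians(im["vfov"])/2);return np.array([[f,0,im["cx"]],[0,f,im["cy"]],[0,0,1]])
def hull(im,m,x,y,t,z):
    c,s=np.cos(t),np.sin(t);P=m@np.array([[c,s,0],[-s,c,0],[0,0,1]])+[x,y,z]
    return cv2.convexHull(cv2.projectPoints(P,im["rvec"],im["tvec"],K(im),None)[0].astype(np.float32))
def fill(im,h):
    o=np.zeros((480*4,640*4),np.uint8)
    cv2.fillConvexPoly(o,np.round((h+.5)*4*16-8).astype(np.int32),255,shift=4)
    return cv2.resize(o,(640,480),interpolation=cv2.INTER_AREA)/255.
def ground(im,uv,z):
    R=cv2.Rodrigues(im["rvec"])[0];o=-R.T@im["tvec"];d=R.T@np.linalg.inv(K(im))@[uv[0],uv[1],1];return o+d*(z-o[2])/d[2]
def fit(ims,name,z,x0=None,occ=(),verbose=True):
    """occ: list of (name,x,y,t,z) hiding part of it"""
    use=[]
    for im in ims:
        r=masks_of(im,name)
        if r and r[0]["p"]>.4: use.append((im,r[0]["region"].astype(float),r[0]["p"],np.maximum.reduce([fill(im,hull(im,M[o[0]],*o[1:])) for o in occ]) if occ else 0))
    if not use: print(name,"not seen");return None
    if x0 is None:
        im,rg=use[0][:2];ys,xs=np.nonzero(rg);x0=[*ground(im,(xs.mean(),ys.mean()),z+.012)[:2],None]
    def cost(p):
        e=0
        for im,rg,_,oc in use:
            a=fill(im,hull(im,M[name],*p,z))*(1-oc);b=rg*(1-oc);e+=1-np.minimum(a,b).sum()/np.maximum(a,b).sum()
        return e/len(use)
    ts=[x0[2]] if x0[2] is not None else ([0] if name=="knob" else np.linspace(-1.5,1.5,7))
    best=None
    for t in ts:
        p=np.array([x0[0],x0[1],t])
        s=np.array([p,p+[.008,0,0],p+[0,.008,0],p+[0,0,.15]])
        r=minimize(cost,p,method="Nelder-Mead",options=dict(initial_simplex=s,xatol=2e-4,fatol=1e-4,maxiter=120))
        if best is None or r.fun<best.fun: best=r
    if verbose: print(name,"x %.1f y %.1f mm t %.3f"%(best.x[0]*1e3,best.x[1]*1e3,best.x[2]),"err %.3f"%best.fun,"p",[(im["shot"],round(u,2)) for im,_,u,_ in use])
    return best.x
def cams(): return [get_image("top"),get_image("side")]
E
python3 - <<'E'
from h import *
I=cams()
for im in I: print("cam",(-cv2.Rodrigues(im["rvec"])[0].T@im["tvec"]).round(3))
for sub,l in((I,"both"),(I[:1],"top")):
    print(l)
    for n in("mat","green_tray","blue_tray","yellow_tray","sanding_block","knob"): fit(sub,n,0)
    u=fit(sub,"beech_upper",.048)
    w=fit(sub,"walnut",.024,u,[("beech_upper",*u,.048)])
    fit(sub,"beech_lower",0,w,[("beech_upper",*u,.048),("walnut",*w,.024)])
E
```

```text
cam [ 2.940e-01 -1.000e-03  1.088e+00]
cam [0.3   1.089 0.693]
both
mat x 419.4 y 321.2 mm t 0.161 err 0.037 p [(3, 0.76), (4, 0.66)]
green_tray x 639.0 y -249.9 mm t 0.096 err 0.032 p [(3, 0.89), (4, 0.93)]
blue_tray x 645.6 y 3.8 mm t -0.094 err 0.030 p [(3, 0.89), (4, 0.92)]
yellow_tray x 640.9 y 262.3 mm t -0.062 err 0.030 p [(3, 0.88), (4, 0.75)]
sanding_block x 442.1 y -94.3 mm t -0.224 err 0.061 p [(3, 0.8), (4, 0.97)]
knob x 434.8 y -326.3 mm t 0.065 err 0.095 p [(3, 0.81), (4, 0.53)]
beech_upper x 423.6 y 128.4 mm t -0.159 err 0.052 p [(3, 0.66), (4, 0.73)]
walnut x 423.6 y 130.6 mm t -0.245 err 0.159 p [(3, 0.82), (4, 0.86)]
beech_lower x 424.9 y 127.7 mm t -0.228 err 0.613 p [(3, 0.76), (4, 0.72)]
top
mat x 417.8 y 321.6 mm t 0.156 err 0.023 p [(3, 0.76)]
green_tray x 637.6 y -249.6 mm t 0.099 err 0.020 p [(3, 0.89)]
blue_tray x 644.3 y 3.7 mm t -0.091 err 0.022 p [(3, 0.89)]
yellow_tray x 638.7 y 262.7 mm t -0.063 err 0.028 p [(3, 0.88)]
sanding_block x 441.4 y -94.2 mm t -0.227 err 0.050 p [(3, 0.8)]
knob x 434.0 y -326.4 mm t 0.035 err 0.055 p [(3, 0.81)]
beech_upper x 422.7 y 128.5 mm t -0.161 err 0.032 p [(3, 0.66)]
walnut x 423.6 y 130.9 mm t -0.245 err 0.199 p [(3, 0.82)]
beech_lower x 424.9 y 128.0 mm t -0.229 err 0.219 p [(3, 0.76)]
```

Request:
play_rows([
  {"dx": 9, "dy": 33, "turn": 0.12, "fingers": -1},
  {"dx": 9, "dy": 33, "turn": 0.12, "fingers": -1},
  {"dx": 9, "dy": 33, "turn": 0.12, "fingers": -1},
  {"dx": 9, "dy": 33, "turn": 0.12, "fingers": -1},
  {"dx": 9, "dy": 33, "turn": 0.12, "fingers": -1},
  {"dx": 9, "dy": 33, "turn": 0.12, "fingers": -1},
  {"dx": 9, "dy": 33, "turn": 0.12, "fingers": -1},
  {"dx": 9, "dy": 33, "turn": 0.12, "fingers": -1},
  {"dx": 9, "dy": 33, "turn": 0.12, "fingers": -1},
  {"dx": 9, "dy": 33, "turn": 0.12, "fingers": -1},
  {"dx": 9, "dy": 33, "turn": 0.12, "fingers": -1},
  {"dx": 9, "dy": 33, "turn": 0.12, "fingers": -1},
  {"dx": 9, "dy": 33, "turn": 0.12, "fingers": -1},
  {"dx": 9, "dy": 33, "turn": 0.12, "fingers": -1},
  {"dx": 9, "dy": 33, "turn": 0.12, "fingers": -1},
  {"dx": 9, "dy": 33, "turn": 0.12, "fingers": -1},
  {"dx": 9, "dy": 33, "turn": 0.12, "fingers": -1},
  {"dx": 9, "dy": 33, "turn": 0.12, "fingers": -1},
  {"dx": 9, "dy": 33, "turn": 0.12, "fingers": -1},
  {"dx": 9, "dy": 25, "turn": 0.12, "fingers": -1},
], squeeze=40)

```text
invalid input at $.series[0]: expected keys fingers, dx, dy, dz, turn
```

```bash
python3 -c "
from h import *
st()"
```

```text
t 1.55 tcp mm [ 236.5 -524.2  242.3] jaw -1.147 tilt [ 0. -0.] F [-0.  -0.2 -0.1] w 85.2 q6 -0.12
```

Request:
play_rows([
  {"dx": 9, "dy": 33, "dz": 0, "turn": 0.12, "fingers": -1},
  {"dx": 9, "dy": 33, "dz": 0, "turn": 0.12, "fingers": -1},
  {"dx": 9, "dy": 33, "dz": 0, "turn": 0.12, "fingers": -1},
  {"dx": 9, "dy": 33, "dz": 0, "turn": 0.12, "fingers": -1},
  {"dx": 9, "dy": 33, "dz": 0, "turn": 0.12, "fingers": -1},
  {"dx": 9, "dy": 33, "dz": 0, "turn": 0.12, "fingers": -1},
  {"dx": 9, "dy": 33, "dz": 0, "turn": 0.12, "fingers": -1},
  {"dx": 9, "dy": 33, "dz": 0, "turn": 0.12, "fingers": -1},
  {"dx": 9, "dy": 33, "dz": 0, "turn": 0.12, "fingers": -1},
  {"dx": 9, "dy": 33, "dz": 0, "turn": 0.12, "fingers": -1},
  {"dx": 9, "dy": 33, "dz": 0, "turn": 0.12, "fingers": -1},
  {"dx": 9, "dy": 33, "dz": 0, "turn": 0.12, "fingers": -1},
  {"dx": 9, "dy": 33, "dz": 0, "turn": 0.12, "fingers": -1},
  {"dx": 9, "dy": 33, "dz": 0, "turn": 0.12, "fingers": -1},
  {"dx": 9, "dy": 33, "dz": 0, "turn": 0.12, "fingers": -1},
  {"dx": 9, "dy": 33, "dz": 0, "turn": 0.12, "fingers": -1},
  {"dx": 9, "dy": 33, "dz": 0, "turn": 0.12, "fingers": -1},
  {"dx": 9, "dy": 33, "dz": 0, "turn": 0.12, "fingers": -1},
  {"dx": 9, "dy": 33, "dz": 0, "turn": 0.12, "fingers": -1},
  {"dx": 9, "dy": 25, "dz": 0, "turn": 0.12, "fingers": -1},
], squeeze=40)

```text
clock: 3.22
position: [0.4164, 0.1517, 0.2448]
ee_rot: [0.001, 0.781, 0.624, 0.01]
contact_force: [-1.2, -0.7, 0.2]
width: 0.0854
```

```bash
python3 -c "
from h import *
st()"
```

```text
t 3.22 tcp mm [416.4 151.7 244.8] jaw 1.348 tilt [0.016 0.011] F [-1.2 -0.7  0.2] w 85.4 q6 -1.16
```

Request:
play_rows([
  {"dx": 0, "dy": 0, "dz": 0, "turn": 0, "fingers": -1},
  {"dx": 2, "dy": -6, "dz": -30, "turn": 0.02, "fingers": -1},
  {"dx": 2, "dy": -6, "dz": -30, "turn": 0.02, "fingers": -1},
  {"dx": 2, "dy": -6, "dz": -30, "turn": 0.02, "fingers": -1},
  {"dx": 1, "dy": -5, "dz": -30, "turn": 0, "fingers": -1},
  {"dx": 0, "dy": 0, "dz": -20, "turn": 0, "fingers": -1},
  {"dx": 0, "dy": 0, "dz": 0, "turn": 0, "fingers": -1},
  {"dx": 0, "dy": 0, "dz": 0, "turn": 0, "fingers": -1},
])

```text
clock: 3.88
position: [0.4264, 0.1326, 0.1033]
ee_rot: [0.002, 0.759, 0.651, 0.015]
contact_force: [0.4, 0.0, 0.6]
width: 0.0852
```

```bash
python3 -c "
from h import *
st()
for n in('side','top'):
    im=get_image(n);cv2.imwrite(f'pics/{n}1.png',im['pixels'][:,:,::-1])
    s=get_state();P=s['position']+np.array([[0,0,0],[0,0,-.011]]);uv=cv2.projectPoints(P,im['rvec'],im['tvec'],K(im),None)[0].reshape(-1,2);print(n,uv.round(0))
    if n=='side': u=uv[0].astype(int);c=im['pixels'][u[1]-80:u[1]+70,u[0]-100:u[0]+100,::-1];cv2.imwrite('pics/side1c.png',cv2.resize(c,None,fx=4,fy=4,interpolation=cv2.INTER_CUBIC));print('crop origin',u-[100,80])
"
```

```text
t 3.88 tcp mm [426.4 132.6 103.3] jaw 1.419 tilt [0.026 0.015] F [0.4 0.  0.6] w 85.2 q6 -1.29
side [[362. 258.]
 [362. 263.]]
crop origin [262 177]
top [[238. 277.]
 [238. 278.]]
```

View pics/side1c.png

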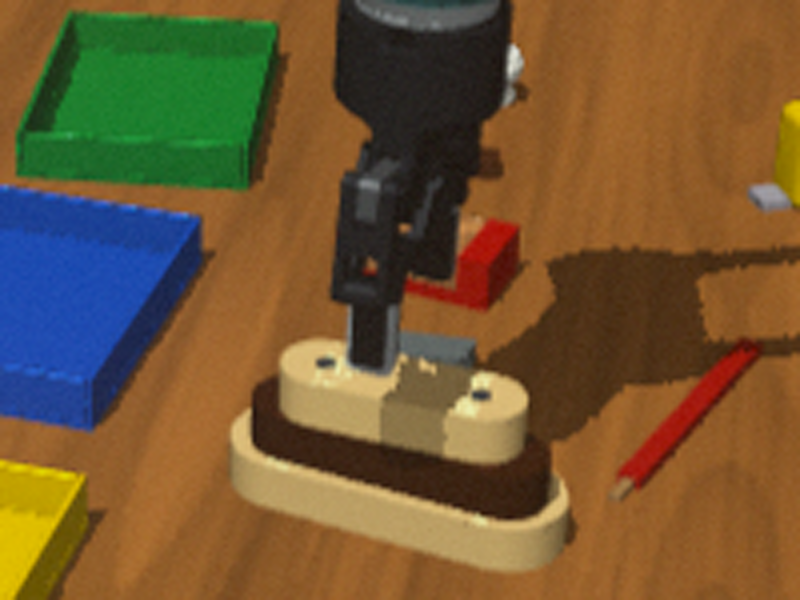

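```bash
python3 -c "
from h import *
im=get_image('side')
s=get_state();p=s['position']
for d in(.045,.055):
  for z in(.08,.09,.1,.11): print(d,z,cv2.projectPoints(np.array([[p[0]+.15*d,p[1]+.988*d,z]]),im['rvec'],im['tvec'],K(im),None)[0].ravel().round(1))
st()
"
```

```text
0.045 0.08 [353.2 281.3]
0.045 0.09 [353.4 276.7]
0.045 0.1 [353.6 272. ]
0.045 0.11 [353.8 267.2]
0.055 0.08 [351.5 284.2]
0.055 0.09 [351.7 279.5]
0.055 0.1 [351.8 274.8]
0.055 0.11 [352.  270.1]
t 4.03 tcp mm [427.8 133.1 104.8] jaw 1.420 tilt [0.03  0.016] F [ 0.6 -0.1  0.4] w 85.4 q6 -1.29
```

Request:
play_rows([
  {"dx": 0, "dy": 0, "dz": 0, "turn": 0, "fingers": -1},
  {"dx": 0, "dy": 0, "dz": 0, "turn": 0, "fingers": -1},
  {"dx": 0, "dy": 0, "dz": 0, "turn": 0, "fingers": -1},
  {"dx": 0, "dy": 0, "dz": 0, "turn": 0, "fingers": -1},
])

```text
clock: 4.37
position: [0.4312, 0.1338, 0.1094]
ee_rot: [0.006, 0.758, 0.652, 0.021]
contact_force: [-0.2, 0.2, -0.5]
width: 0.0852
```

```bash
python3 -c "
from h import *
st()"
```

```text
t 4.37 tcp mm [431.2 133.8 109.4] jaw 1.420 tilt [0.04  0.018] F [-0.2  0.2 -0.5] w 85.2 q6 -1.29
```

```bash
python3 -c "
from h import *
for i in range(9):
    s=get_state();print('%.2f'%s['clock'],s['qpos'].round(4),s['qd'].round(3),s['effort'].round(1),(s['position']*1e3).round(1));get_image('top')
st()"
```

```text
4.37 [ 0.137   0.194   1.9911  0.0152  0.9149 -1.2919] [ 0.004 -0.012 -0.01  -0.     0.003  0.   ] [ -0.  -31.3 -19.3   0.1  -0.2  -0. ] [431.2 133.8 109.4]
4.42 [ 0.137   0.1941  1.991   0.0152  0.9148 -1.2919] [ 0.001  0.005  0.006  0.    -0.002  0.   ] [ -0.  -31.1 -19.    0.   -0.2   0. ] [431.3 133.8 109.4]
4.47 [ 0.1369  0.1944  1.9914  0.0152  0.9147 -1.292 ] [-0.002  0.007  0.007 -0.002 -0.001 -0.001] [  0.  -31.5 -19.3   0.1  -0.2   0. ] [431.1 133.8 109.2]
4.52 [ 0.1369  0.1947  1.9918  0.0152  0.9148 -1.292 ] [-0.002  0.007  0.006  0.001 -0.     0.001] [ -0.  -31.5 -19.4   0.1  -0.2   0. ] [430.8 133.7 108.9]
4.57 [ 0.1369  0.1948  1.992   0.0152  0.9148 -1.292 ] [ 0.     0.004  0.004  0.001 -0.003  0.001] [  0.  -31.5 -19.4   0.1  -0.2   0. ] [430.6 133.7 108.8]
4.62 [ 0.1369  0.1951  1.9921  0.0152  0.9148 -1.292 ] [-0.001  0.003  0.003 -0.001 -0.001  0.001] [  0.  -31.5 -19.3   0.1  -0.2   0. ] [430.5 133.7 108.6]
4.67 [ 0.1369  0.1952  1.9922  0.0152  0.9147 -1.292 ] [0.    0.003 0.001 0.001 0.    0.001] [  0.  -31.5 -19.3   0.1  -0.2   0. ] [430.5 133.6 108.5]
4.72 [ 0.1369  0.1953  1.9923  0.0152  0.9147 -1.292 ] [-0.002  0.001  0.001  0.001  0.001  0.001] [  0.  -31.5 -19.3   0.1  -0.2   0. ] [430.5 133.6 108.5]
4.77 [ 0.1368  0.1953  1.9923  0.0152  0.9147 -1.292 ] [-0.001  0.002  0.001  0.     0.     0.001] [  0.  -31.4 -19.3   0.1  -0.2   0. ] [430.5 133.6 108.5]
t 4.82 tcp mm [430.5 133.6 108.5] jaw 1.420 tilt [0.037 0.017] F [0.3 0.2 0.2] w 85.1 q6 -1.29
```

Request:
play_rows([
  {"dx": -2, "dy": -1, "dz": -6, "turn": -0.01, "fingers": -1},
  {"dx": -2, "dy": -1, "dz": -6, "turn": 0, "fingers": -1},
  {"dx": -2, "dy": -1, "dz": -6, "turn": 0, "fingers": -1},
  {"dx": -1, "dy": -1, "dz": -6, "turn": 0, "fingers": -1},
  {"dx": 0, "dy": -1, "dz": -6, "turn": 0, "fingers": -1},
])

```text
clock: 5.23
position: [0.423, 0.1283, 0.0763]
ee_rot: [0.006, 0.762, 0.647, 0.02]
contact_force: [0.2, 0.2, 0.1]
width: 0.0854
```

```bash
python3 -c "
from h import *
st();get_image('top');get_image('top');get_image('top');get_image('top');st()"
```

```text
t 5.23 tcp mm [423.  128.3  76.3] jaw 1.409 tilt [0.039 0.017] F [0.2 0.2 0.1] w 85.4 q6 -1.29
t 5.43 tcp mm [423.6 128.4  76.8] jaw 1.409 tilt [0.039 0.017] F [ 0.5 -0.2  0.7] w 85.1 q6 -1.29
```

Request:
play_rows([
  {"dx": 0, "dy": 0, "dz": -5, "turn": 0, "fingers": -1},
  {"dx": 0, "dy": 0, "dz": -5, "turn": 0, "fingers": -1},
  {"dx": 0, "dy": 0, "dz": -4, "turn": 0, "fingers": -1},
  {"dx": 0, "dy": 0, "dz": 0, "turn": 0, "fingers": -1},
  {"dx": 0, "dy": 0, "dz": 0, "turn": 0, "fingers": 1},
  {"dx": 0, "dy": 0, "dz": 0, "turn": 0, "fingers": 1},
  {"dx": 0, "dy": 0, "dz": 0, "turn": 0, "fingers": 1},
  {"dx": 0, "dy": 0, "dz": 0, "turn": 0, "fingers": 1},
  {"dx": 0, "dy": 0, "dz": 0, "turn": 0, "fingers": 1},
  {"dx": 0, "dy": 0, "dz": 0, "turn": 0, "fingers": 1},
  {"dx": 0, "dy": 0, "dz": 0, "turn": 0, "fingers": 1},
  {"dx": 0, "dy": 0, "dz": 0, "turn": 0, "fingers": 1},
], squeeze=30)

```text
clock: 6.43
position: [0.4252, 0.1288, 0.0625]
ee_rot: [0.007, 0.762, 0.648, 0.022]
contact_force: [-0.9, 0.0, -0.9]
width: 0.0397
```

```bash
python3 -c "
from h import *
st()"
```

```text
t 6.43 tcp mm [425.2 128.8  62.5] jaw 1.410 tilt [0.042 0.018] F [-0.9  0.  -0.9] w 39.7 q6 -1.29
```

Request:
play_rows([
  {"dx": 0, "dy": 0, "dz": 5, "turn": 0, "fingers": 1},
  {"dx": 0, "dy": 0, "dz": 8, "turn": 0, "fingers": 1},
  {"dx": 0, "dy": 0, "dz": 8, "turn": 0, "fingers": 1},
  {"dx": 0, "dy": 0, "dz": 8, "turn": 0, "fingers": 1},
  {"dx": 0, "dy": 0, "dz": 8, "turn": 0, "fingers": 1},
  {"dx": 0, "dy": 0, "dz": 5, "turn": 0, "fingers": 1},
  {"dx": 0, "dy": 0, "dz": 0, "turn": 0, "fingers": 1},
])

```text
clock: 7.02
position: [0.4253, 0.1288, 0.1097]
ee_rot: [0.007, 0.762, 0.647, 0.022]
contact_force: [0.3, 0.1, -2.2]
width: 0.0396
```

```bash
cat >> h.py <<'E'
def crop(name,fn,P,w=100,h=75,f=4):
    im=get_image(name);u=cv2.projectPoints(np.array([P],float),im["rvec"],im["tvec"],K(im),None)[0].ravel().astype(int)
    a,b=max(u[1]-h,0),max(u[0]-w,0);cv2.imwrite(fn,cv2.resize(im["pixels"][a:u[1]+h,b:u[0]+w,::-1],None,fx=f,fy=f,interpolation=cv2.INTER_CUBIC));print(name,"crop origin",b,a);return im
E
python3 -c "
from h import *
st();crop('side','pics/2.png',[.424,.129,.05])"
```

```text
t 7.02 tcp mm [425.3 128.8 109.7] jaw 1.409 tilt [0.044 0.018] F [ 0.3  0.1 -2.2] w 39.6 q6 -1.29
side crop origin 262 206
```

View pics/2.png

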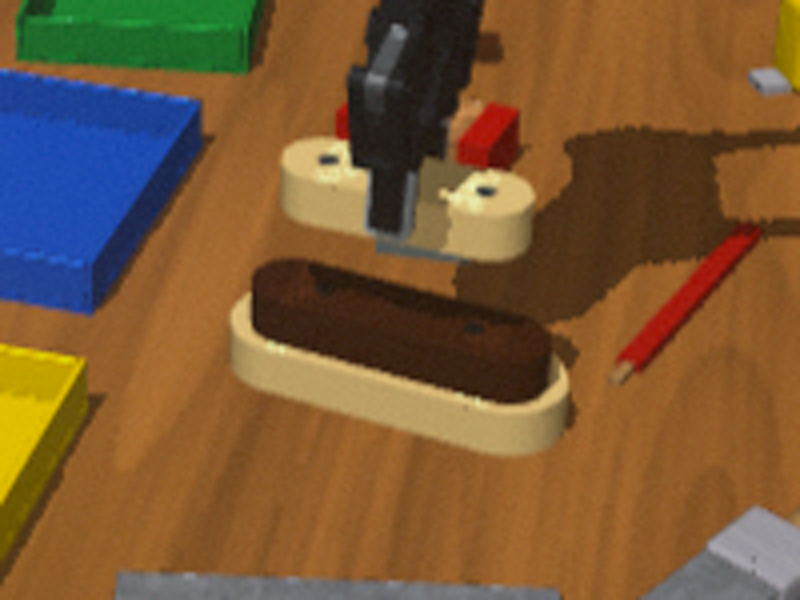

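Request:
play_rows([
  {"dx": 0, "dy": 6, "dz": 0, "turn": 0.02, "fingers": 1},
  {"dx": 0, "dy": 12, "dz": 0, "turn": 0.02, "fingers": 1},
  {"dx": 0, "dy": 12, "dz": 0, "turn": 0.02, "fingers": 1},
  {"dx": 0, "dy": 12, "dz": 0, "turn": 0.02, "fingers": 1},
  {"dx": 0, "dy": 12, "dz": 0, "turn": 0.02, "fingers": 1},
  {"dx": 0, "dy": 12, "dz": 0, "turn": 0.02, "fingers": 1},
  {"dx": 0, "dy": 12, "dz": 0, "turn": 0.02, "fingers": 1},
  {"dx": 0, "dy": 12, "dz": 0, "turn": 0.02, "fingers": 1},
  {"dx": 0, "dy": 12, "dz": 0, "turn": 0.02, "fingers": 1},
  {"dx": 0, "dy": 12, "dz": 0, "turn": 0.02, "fingers": 1},
  {"dx": 0, "dy": 12, "dz": 0, "turn": 0.02, "fingers": 1},
  {"dx": 0, "dy": 12, "dz": 0, "turn": 0.02, "fingers": 1},
  {"dx": 0, "dy": 12, "dz": 0, "turn": 0.02, "fingers": 1},
  {"dx": 0, "dy": 12, "dz": 0, "turn": 0.02, "fingers": 1},
  {"dx": 0, "dy": 12, "dz": 0, "turn": 0.02, "fingers": 1},
  {"dx": 0, "dy": 6, "dz": 0, "turn": 0.02, "fingers": 1},
  {"dx": 0, "dy": 0, "dz": 0, "turn": 0, "fingers": 1},
])

```text
clock: 8.48
position: [0.42, 0.3234, 0.104]
ee_rot: [0.0, 0.638, 0.77, 0.018]
contact_force: [-0.5, -0.7, -0.9]
width: 0.0395
```

```bash
python3 -c "
from h import *
st()"
```

```text
t 8.48 tcp mm [420.  323.4 104. ] jaw 1.759 tilt [0.024 0.028] F [-0.5 -0.7 -0.9] w 39.5 q6 -1.25
```

Request:
play_rows([
  {"dx": 0, "dy": -1, "dz": -5, "turn": -0.03, "fingers": 1},
  {"dx": 0, "dy": -1, "dz": -9, "turn": 0, "fingers": 1},
  {"dx": 0, "dy": 0, "dz": -9, "turn": 0, "fingers": 1},
  {"dx": 0, "dy": 0, "dz": -9, "turn": 0, "fingers": 1},
  {"dx": 0, "dy": 0, "dz": -9, "turn": 0, "fingers": 1},
  {"dx": 0, "dy": 0, "dz": -9, "turn": 0, "fingers": 1},
  {"dx": 0, "dy": 0, "dz": -9, "turn": 0, "fingers": 1},
  {"dx": 0, "dy": 0, "dz": -8, "turn": 0, "fingers": 1},
  {"dx": 0, "dy": 0, "dz": -5, "turn": 0, "fingers": 1},
  {"dx": 0, "dy": 0, "dz": -2, "turn": 0, "fingers": 1},
  {"dx": 0, "dy": 0, "dz": 0, "turn": 0, "fingers": 1},
])

```text
clock: 9.4
position: [0.419, 0.3194, 0.0214]
ee_rot: [0.001, 0.648, 0.761, 0.016]
contact_force: [0.4, -0.2, -0.3]
width: 0.0393
```

```bash
python3 -c "
from h import *
st()"
```

```text
t 9.40 tcp mm [419.  319.4  21.4] jaw 1.730 tilt [0.022 0.024] F [ 0.4 -0.2 -0.3] w 39.3 q6 -1.23
```

Request:
play_rows([
  {"dx": 0, "dy": 0, "dz": -1.5, "turn": 0, "fingers": 1},
  {"dx": 0, "dy": 0, "dz": -1, "turn": 0, "fingers": 1},
  {"dx": 0, "dy": 0, "dz": 0, "turn": 0, "fingers": 1},
])

```text
clock: 9.65
position: [0.4195, 0.3197, 0.0191]
ee_rot: [0.001, 0.648, 0.761, 0.017]
contact_force: [-0.7, 0.0, -1.3]
width: 0.0392
```

```bash
python3 -c "
from h import *
st();get_image('top');st()"
```

```text
t 9.65 tcp mm [419.5 319.7  19.1] jaw 1.731 tilt [0.023 0.024] F [-0.7  0.  -1.3] w 39.2 q6 -1.23
t 9.70 tcp mm [419.7 319.8  19.3] jaw 1.731 tilt [0.023 0.025] F [-0.4  0.2 -1.5] w 39.3 q6 -1.23
```

Request:
play_rows([
  {"dx": 0, "dy": 0, "dz": -1, "turn": 0, "fingers": 1},
  {"dx": 0, "dy": 0, "dz": 0, "turn": 0, "fingers": -1},
  {"dx": 0, "dy": 0, "dz": 0, "turn": 0, "fingers": -1},
  {"dx": 0, "dy": 0, "dz": 0, "turn": 0, "fingers": -1},
  {"dx": 0, "dy": 0, "dz": 0, "turn": 0, "fingers": -1},
  {"dx": 0, "dy": 0, "dz": 0, "turn": 0, "fingers": -1},
  {"dx": 0, "dy": 0, "dz": 5, "turn": 0, "fingers": -1},
  {"dx": 0, "dy": 0, "dz": 10, "turn": 0, "fingers": -1},
  {"dx": 0, "dy": 0, "dz": 10, "turn": 0, "fingers": -1},
  {"dx": 0, "dy": 0, "dz": 10, "turn": 0, "fingers": -1},
  {"dx": 0, "dy": 0, "dz": 10, "turn": 0, "fingers": -1},
  {"dx": 0, "dy": 0, "dz": 10, "turn": 0, "fingers": -1},
  {"dx": 0, "dy": 0, "dz": 10, "turn": 0, "fingers": -1},
  {"dx": 0, "dy": 0, "dz": 10, "turn": 0, "fingers": -1},
  {"dx": 0, "dy": 0, "dz": 10, "turn": 0, "fingers": -1},
  {"dx": 0, "dy": 0, "dz": 5, "turn": 0, "fingers": -1},
  {"dx": 0, "dy": 0, "dz": 0, "turn": 0, "fingers": -1},
])

```text
clock: 11.12
position: [0.4203, 0.3203, 0.1171]
ee_rot: [0.002, 0.648, 0.761, 0.019]
contact_force: [0.5, 1.2, -0.4]
width: 0.0852
```

Run:
```python
from h import *
st();im=crop('side','pics/3.png',[.42,.22,.02],120,90,3)
I=[get_image("top"),im]
for l,s in(("both",I),("side",[im])):
    print(l);u=fit(s,"beech_upper",.004,[.4195,.32,.16])
    w=fit(s,"walnut",.024,[.4236,.1306,-.24]);fit(s,"beech_lower",0,[.4249,.128,-.23],[("walnut",*w,.024)])
```

```text
t 11.12 tcp mm [420.3 320.3 117.1] jaw 1.731 tilt [0.028 0.027] F [ 0.5  1.2 -0.4] w 85.2 q6 -1.22
side crop origin 236 233
both
beech_upper x 418.8 y 318.8 mm t 0.148 err 0.224 p [(24, 0.73), (23, 0.85)]
walnut x 424.4 y 130.8 mm t -0.231 err 0.194 p [(24, 0.78), (23, 0.92)]
beech_lower x 425.0 y 127.4 mm t -0.222 err 0.247 p [(24, 0.69), (23, 0.75)]
side
beech_upper x 419.9 y 318.5 mm t 0.154 err 0.027 p [(23, 0.85)]
walnut x 425.6 y 130.0 mm t -0.224 err 0.345 p [(23, 0.92)]
beech_lower x 426.8 y 125.9 mm t -0.229 err 0.251 p [(23, 0.75)]
```

View pics/3.png

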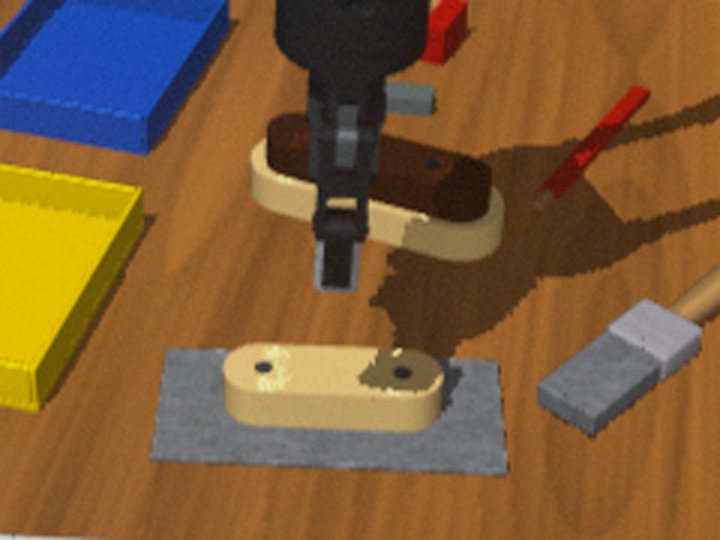

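The top blank lies flat and central on the mat, and the walnut and lower blanks haven't moved. Next is the walnut.

Request:
play_rows([
  {"dx": 0, "dy": -6, "dz": 0, "turn": -0.025, "fingers": -1},
  {"dx": 0, "dy": -12, "dz": 0, "turn": -0.025, "fingers": -1},
  {"dx": 0, "dy": -12, "dz": 0, "turn": -0.025, "fingers": -1},
  {"dx": 0, "dy": -12, "dz": 0, "turn": -0.025, "fingers": -1},
  {"dx": 0, "dy": -12, "dz": 0, "turn": -0.025, "fingers": -1},
  {"dx": 0, "dy": -12, "dz": 0, "turn": -0.025, "fingers": -1},
  {"dx": 0, "dy": -12, "dz": 0, "turn": -0.025, "fingers": -1},
  {"dx": 0, "dy": -12, "dz": 0, "turn": -0.025, "fingers": -1},
  {"dx": 0, "dy": -12, "dz": 0, "turn": -0.025, "fingers": -1},
  {"dx": 0, "dy": -12, "dz": 0, "turn": -0.025, "fingers": -1},
  {"dx": 0, "dy": -12, "dz": 0, "turn": -0.025, "fingers": -1},
  {"dx": 0, "dy": -12, "dz": 0, "turn": -0.025, "fingers": -1},
  {"dx": 0, "dy": -12, "dz": 0, "turn": -0.025, "fingers": -1},
  {"dx": 0, "dy": -12, "dz": 0, "turn": -0.025, "fingers": -1},
  {"dx": 0, "dy": -12, "dz": 0, "turn": -0.025, "fingers": -1},
  {"dx": 0, "dy": -12, "dz": 0, "turn": -0.02, "fingers": -1},
  {"dx": 0, "dy": -2, "dz": 0, "turn": 0, "fingers": -1},
  {"dx": 0, "dy": 0, "dz": 0, "turn": 0, "fingers": -1},
])

```text
clock: 13.17
position: [0.4136, 0.1046, 0.116]
ee_rot: [0.006, 0.802, 0.597, 0.015]
contact_force: [0.1, 0.6, -0.4]
width: 0.0851
```

Run:
```python
from h import *
st();I=[get_image("side")]
w=fit(I,"walnut",.024,[.4236,.1308,-.24]);fit(I,"beech_lower",0,[.4249,.128,-.23],[("walnut",*w,.024)]);fit(I,"beech_upper",.004,[.4195,.32,.16])
st()
```

```text
t 13.17 tcp mm [413.6 104.6 116. ] jaw 1.281 tilt [0.032 0.008] F [ 0.1  0.6 -0.4] w 85.1 q6 -1.21
walnut x 426.2 y 129.5 mm t -0.239 err 0.036 p [(25, 0.65)]
beech_lower x 426.4 y 127.5 mm t -0.221 err 0.042 p [(25, 0.76)]
beech_upper x 421.2 y 318.5 mm t 0.137 err 0.032 p [(25, 0.73)]
t 13.37 tcp mm [414.  106.1 115.9] jaw 1.284 tilt [0.032 0.009] F [ 0.3  0.6 -0.2] w 85.3 q6 -1.21
```

Request:
play_rows([
  {"dx": 2, "dy": 5, "dz": -4, "turn": 0.01, "fingers": -1},
  {"dx": 2, "dy": 5, "dz": -6, "turn": 0.01, "fingers": -1},
  {"dx": 2, "dy": 5, "dz": -6, "turn": 0.01, "fingers": -1},
  {"dx": 2, "dy": 5, "dz": -6, "turn": 0.01, "fingers": -1},
  {"dx": 2, "dy": 3, "dz": -6, "turn": 0, "fingers": -1},
  {"dx": 0, "dy": 0, "dz": -4, "turn": 0, "fingers": -1},
  {"dx": 0, "dy": 0, "dz": 0, "turn": 0, "fingers": -1},
  {"dx": 0, "dy": 0, "dz": 0, "turn": 0, "fingers": -1},
])

```text
clock: 14.03
position: [0.4246, 0.1347, 0.0791]
ee_rot: [0.005, 0.786, 0.618, 0.015]
contact_force: [-0.2, -0.7, 0.1]
width: 0.0856
```

```bash
python3 -c "
from h import *
st()"
```

```text
t 14.03 tcp mm [424.6 134.7  79.1] jaw 1.333 tilt [0.03  0.011] F [-0.2 -0.7  0.1] w 85.6 q6 -1.19
```

Request:
play_rows([
  {"dx": 0, "dy": -2, "dz": -5, "turn": 0, "fingers": -1},
  {"dx": 0, "dy": -1.5, "dz": -7, "turn": 0, "fingers": -1},
  {"dx": 0, "dy": -0.5, "dz": -7, "turn": 0, "fingers": -1},
  {"dx": 0, "dy": 0, "dz": -7, "turn": 0, "fingers": -1},
  {"dx": 0, "dy": 0, "dz": -6, "turn": 0, "fingers": -1},
  {"dx": 0, "dy": 0, "dz": -3, "turn": 0, "fingers": -1},
  {"dx": 0, "dy": 0, "dz": 0, "turn": 0, "fingers": -1},
  {"dx": 0, "dy": 0, "dz": 0, "turn": 0, "fingers": -1},
])

```text
clock: 14.7
position: [0.4241, 0.1292, 0.0402]
ee_rot: [0.005, 0.786, 0.618, 0.015]
contact_force: [0.1, -0.4, 0.2]
width: 0.0855
```

```bash
python3 -c "
from h import *
st()"
```

```text
t 14.70 tcp mm [424.1 129.2  40.2] jaw 1.332 tilt [0.029 0.01 ] F [ 0.1 -0.4  0.2] w 85.5 q6 -1.21
```

Request:
play_rows([
  {"dx": 0, "dy": 0.5, "dz": -2, "turn": 0, "fingers": -1},
  {"dx": 0, "dy": 0.5, "dz": 0, "turn": 0, "fingers": -1},
  {"dx": 0, "dy": 0, "dz": 0, "turn": 0, "fingers": 1},
  {"dx": 0, "dy": 0, "dz": 0, "turn": 0, "fingers": 1},
  {"dx": 0, "dy": 0, "dz": 0, "turn": 0, "fingers": 1},
  {"dx": 0, "dy": 0, "dz": 0, "turn": 0, "fingers": 1},
  {"dx": 0, "dy": 0, "dz": 0, "turn": 0, "fingers": 1},
  {"dx": 0, "dy": 0, "dz": 0, "turn": 0, "fingers": 1},
  {"dx": 0, "dy": 0, "dz": 0, "turn": 0, "fingers": 1},
  {"dx": 0, "dy": 0, "dz": 0, "turn": 0, "fingers": 1},
])

```text
clock: 15.53
position: [0.425, 0.1306, 0.0391]
ee_rot: [0.006, 0.786, 0.618, 0.016]
contact_force: [0.8, -0.4, -0.4]
width: 0.0388
```

```bash
python3 -c "
from h import *
st()"
```

```text
t 15.53 tcp mm [425.  130.6  39.1] jaw 1.332 tilt [0.032 0.011] F [ 0.8 -0.4 -0.4] w 38.8 q6 -1.20
```

Request:
play_rows([
  {"dx": 0, "dy": 0, "dz": 5, "turn": 0, "fingers": 1},
  {"dx": 0, "dy": 0, "dz": 8, "turn": 0, "fingers": 1},
  {"dx": 0, "dy": 0, "dz": 10, "turn": 0, "fingers": 1},
  {"dx": 0, "dy": 0, "dz": 10, "turn": 0, "fingers": 1},
  {"dx": 0, "dy": 0, "dz": 10, "turn": 0, "fingers": 1},
  {"dx": 0, "dy": 0, "dz": 10, "turn": 0, "fingers": 1},
  {"dx": 0, "dy": 0, "dz": 10, "turn": 0, "fingers": 1},
  {"dx": 0, "dy": 0, "dz": 8, "turn": 0, "fingers": 1},
  {"dx": 0, "dy": 0, "dz": 0, "turn": 0, "fingers": 1},
])

```text
clock: 16.28
position: [0.4241, 0.1305, 0.1171]
ee_rot: [0.006, 0.786, 0.618, 0.016]
contact_force: [0.2, -0.4, -1.1]
width: 0.0394
```

```bash
python3 -c "
from h import *
st();crop('side','pics/4.png',[.424,.129,.06])"
```

```text
t 16.28 tcp mm [424.1 130.5 117.1] jaw 1.332 tilt [0.032 0.011] F [ 0.2 -0.4 -1.1] w 39.4 q6 -1.20
side crop origin 262 201
```

View pics/4.png

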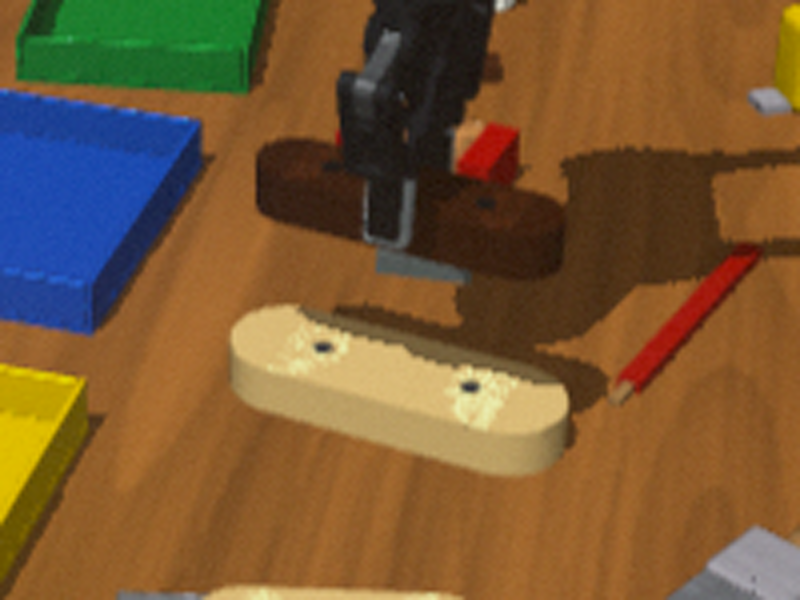

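The walnut is lifted cleanly and the lower blank hasn't moved. Carrying it to the green tray.

Request:
play_rows([
  {"dx": 4, "dy": -7, "dz": 0, "turn": -0.03, "fingers": 1},
  {"dx": 8, "dy": -14, "dz": 0, "turn": -0.05, "fingers": 1},
  {"dx": 8, "dy": -14, "dz": 0, "turn": -0.05, "fingers": 1},
  {"dx": 8, "dy": -14, "dz": 0, "turn": -0.05, "fingers": 1},
  {"dx": 8, "dy": -14, "dz": 0, "turn": -0.05, "fingers": 1},
  {"dx": 8, "dy": -14, "dz": 0, "turn": -0.05, "fingers": 1},
  {"dx": 8, "dy": -14, "dz": 0, "turn": -0.05, "fingers": 1},
  {"dx": 8, "dy": -14, "dz": 0, "turn": -0.05, "fingers": 1},
  {"dx": 8, "dy": -14, "dz": 0, "turn": -0.05, "fingers": 1},
  {"dx": 8, "dy": -14, "dz": 0, "turn": -0.05, "fingers": 1},
  {"dx": 8, "dy": -14, "dz": 0, "turn": -0.05, "fingers": 1},
  {"dx": 8, "dy": -14, "dz": 0, "turn": -0.05, "fingers": 1},
  {"dx": 8, "dy": -14, "dz": 0, "turn": -0.05, "fingers": 1},
  {"dx": 8, "dy": -14, "dz": 0, "turn": -0.05, "fingers": 1},
  {"dx": 8, "dy": -14, "dz": 0, "turn": -0.05, "fingers": 1},
  {"dx": 8, "dy": -14, "dz": 0, "turn": -0.05, "fingers": 1},
  {"dx": 8, "dy": -14, "dz": 0, "turn": -0.05, "fingers": 1},
  {"dx": 8, "dy": -14, "dz": 0, "turn": -0.05, "fingers": 1},
  {"dx": 8, "dy": -14, "dz": 0, "turn": -0.05, "fingers": 1},
  {"dx": 8, "dy": -14, "dz": 0, "turn": -0.05, "fingers": 1},
])

```text
clock: 18.0
position: [0.5762, -0.1642, 0.1001]
ee_rot: [0.003, 0.99, 0.139, -0.001]
contact_force: [0.3, 0.0, -0.8]
width: 0.0395
```

```bash
python3 -c "
from h import *
st()"
```

```text
t 18.00 tcp mm [ 576.2 -164.2  100.1] jaw 0.279 tilt [-0.002 -0.006] F [ 0.3  0.  -0.8] w 39.5 q6 -0.67
```

Request:
play_rows([
  {"dx": 8, "dy": -10, "dz": 2, "turn": -0.03, "fingers": 1},
  {"dx": 8, "dy": -10, "dz": 0, "turn": -0.03, "fingers": 1},
  {"dx": 8, "dy": -10, "dz": 0, "turn": -0.03, "fingers": 1},
  {"dx": 8, "dy": -10, "dz": 0, "turn": -0.03, "fingers": 1},
  {"dx": 8, "dy": -10, "dz": 0, "turn": -0.03, "fingers": 1},
  {"dx": 8, "dy": -9, "dz": 0, "turn": -0.02, "fingers": 1},
  {"dx": 5, "dy": -6, "dz": 0, "turn": 0, "fingers": 1},
  {"dx": 2, "dy": -3, "dz": 0, "turn": 0, "fingers": 1},
  {"dx": 0, "dy": 0, "dz": 0, "turn": 0, "fingers": 1},
  {"dx": 0, "dy": 0, "dz": 0, "turn": 0, "fingers": 1},
])

```text
clock: 18.83
position: [0.6294, -0.2446, 0.09]
ee_rot: [-0.0, 0.999, 0.042, -0.01]
contact_force: [-0.1, 0.3, -0.5]
width: 0.0394
```

```bash
python3 -c "
from h import *
st()"
```

```text
t 18.83 tcp mm [ 629.4 -244.6   90. ] jaw 0.083 tilt [-0.019 -0.001] F [-0.1  0.3 -0.5] w 39.4 q6 -0.55
```

Request:
play_rows([
  {"dx": 4, "dy": -2, "dz": -2, "turn": 0.01, "fingers": 1},
  {"dx": 4, "dy": -2, "dz": -5, "turn": 0, "fingers": 1},
  {"dx": 1, "dy": -1, "dz": -8, "turn": 0, "fingers": 1},
  {"dx": 0, "dy": 0, "dz": -8, "turn": 0, "fingers": 1},
  {"dx": 0, "dy": 0, "dz": -8, "turn": 0, "fingers": 1},
  {"dx": 0, "dy": 0, "dz": -5, "turn": 0, "fingers": 1},
  {"dx": 0, "dy": 0, "dz": 0, "turn": 0, "fingers": 1},
])

```text
clock: 19.42
position: [0.6372, -0.2472, 0.0496]
ee_rot: [-0.001, 0.999, 0.048, -0.011]
contact_force: [0.3, 0.5, -0.7]
width: 0.0391
```

```bash
python3 -c "
from h import *
st();crop('side','pics/5.png',[.63,-.24,.04],90,70,5)"
```

```text
t 19.42 tcp mm [ 637.2 -247.2   49.6] jaw 0.097 tilt [-0.022  0.001] F [ 0.3  0.5 -0.7] w 39.1 q6 -0.56
side crop origin 212 123
```

View pics/5.png

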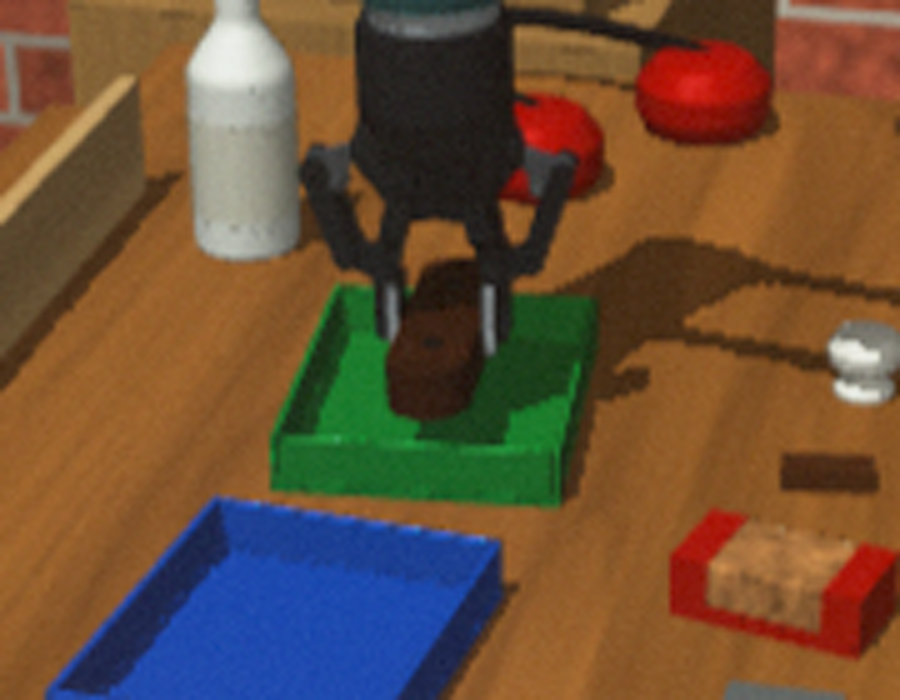

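Request:
play_rows([
  {"dx": 0, "dy": -1, "dz": -5, "turn": 0, "fingers": 1},
  {"dx": 0, "dy": -1, "dz": -7, "turn": 0, "fingers": 1},
  {"dx": 0, "dy": 0, "dz": -7, "turn": 0, "fingers": 1},
  {"dx": 0, "dy": 0, "dz": -5, "turn": 0, "fingers": 1},
  {"dx": 0, "dy": 0, "dz": -3, "turn": 0, "fingers": 1},
  {"dx": 0, "dy": 0, "dz": -1, "turn": 0, "fingers": 1},
  {"dx": 0, "dy": 0, "dz": 0, "turn": 0, "fingers": 1},
])

```text
clock: 20.05
position: [0.638, -0.2495, 0.0204]
ee_rot: [-0.001, 0.999, 0.048, -0.01]
contact_force: [-0.5, 1.0, 1.2]
width: 0.0395
```

```bash
python3 -c "
from h import *
st()"
```

```text
t 20.05 tcp mm [ 638.  -249.5   20.4] jaw 0.097 tilt [-0.02  0.  ] F [-0.5  1.   1.2] w 39.5 q6 -0.56
```

Request:
play_rows([
  {"dx": 0, "dy": 0, "dz": -1, "turn": 0, "fingers": 1},
  {"dx": 0, "dy": 0, "dz": 0, "turn": 0, "fingers": -0.3},
  {"dx": 0, "dy": 0, "dz": 0, "turn": 0, "fingers": -0.3},
  {"dx": 0, "dy": 0, "dz": 0, "turn": 0, "fingers": -0.3},
  {"dx": 0, "dy": 0, "dz": 0, "turn": 0, "fingers": -0.3},
  {"dx": 0, "dy": 0, "dz": 5, "turn": 0, "fingers": -0.3},
  {"dx": 0, "dy": 0, "dz": 9, "turn": 0, "fingers": -0.3},
  {"dx": 0, "dy": 0, "dz": 9, "turn": 0, "fingers": -0.3},
  {"dx": 0, "dy": 0, "dz": 9, "turn": 0, "fingers": -0.3},
  {"dx": 0, "dy": 0, "dz": 9, "turn": 0, "fingers": -1},
  {"dx": 0, "dy": 0, "dz": 9, "turn": 0, "fingers": -1},
  {"dx": 0, "dy": 0, "dz": 9, "turn": 0, "fingers": -1},
  {"dx": 0, "dy": 0, "dz": 9, "turn": 0, "fingers": -1},
  {"dx": 0, "dy": 0, "dz": 9, "turn": 0, "fingers": -1},
  {"dx": 0, "dy": 0, "dz": 9, "turn": 0, "fingers": -1},
  {"dx": 0, "dy": 0, "dz": 5, "turn": 0, "fingers": -1},
  {"dx": 0, "dy": 0, "dz": 0, "turn": 0, "fingers": -1},
])

```text
clock: 21.47
position: [0.6397, -0.2506, 0.1246]
ee_rot: [0.001, 0.999, 0.048, -0.007]
contact_force: [-0.3, 0.7, 0.8]
width: 0.0855
```

Run:
```python
from h import *
st();I=cams()
for l,s in(("both",I),("top",I[:1]),("side",I[1:])):
    print(l)
    fit(s,"walnut",.004,[.638,-.25,1.668]);fit(s,"beech_lower",0,[.4249,.128,-.23]);fit(s,"beech_upper",.004,[.4195,.319,.15])
```

```text
t 21.47 tcp mm [ 639.7 -250.6  124.6] jaw 0.097 tilt [-0.013 -0.003] F [-0.3  0.7  0.8] w 85.5 q6 -0.56
both
walnut x 639.0 y -250.9 mm t 1.659 err 0.515 p [(28, 0.85), (29, 0.59)]
beech_lower x 426.7 y 126.8 mm t -0.230 err 0.044 p [(29, 0.89)]
beech_upper x 419.2 y 319.3 mm t 0.157 err 0.052 p [(28, 0.89), (29, 0.84)]
top
walnut x 666.0 y -208.4 mm t 2.652 err 0.776 p [(28, 0.85)]
beech_lower not seen
beech_upper x 417.5 y 320.0 mm t 0.161 err 0.053 p [(28, 0.89)]
side
walnut x 640.4 y -259.8 mm t 1.653 err 0.199 p [(29, 0.59)]
beech_lower x 426.7 y 126.8 mm t -0.230 err 0.044 p [(29, 0.89)]
beech_upper x 420.0 y 318.6 mm t 0.154 err 0.025 p [(29, 0.84)]
```

Request:
play_rows([
  {"dx": -3, "dy": 8, "dz": 0, "turn": 0.03, "fingers": -1},
  {"dx": -6, "dy": 16, "dz": 0, "turn": 0.05, "fingers": -1},
  {"dx": -6, "dy": 16, "dz": 0, "turn": 0.05, "fingers": -1},
  {"dx": -6, "dy": 16, "dz": 0, "turn": 0.05, "fingers": -1},
  {"dx": -6, "dy": 16, "dz": 0, "turn": 0.05, "fingers": -1},
  {"dx": -6, "dy": 16, "dz": 0, "turn": 0.05, "fingers": -1},
  {"dx": -6, "dy": 16, "dz": 0, "turn": 0.05, "fingers": -1},
  {"dx": -6, "dy": 16, "dz": 0, "turn": 0.05, "fingers": -1},
  {"dx": -6, "dy": 16, "dz": 0, "turn": 0.05, "fingers": -1},
  {"dx": -6, "dy": 16, "dz": 0, "turn": 0.05, "fingers": -1},
  {"dx": -6, "dy": 16, "dz": 0, "turn": 0.05, "fingers": -1},
  {"dx": -6, "dy": 16, "dz": 0, "turn": 0.05, "fingers": -1},
  {"dx": -6, "dy": 16, "dz": 0, "turn": 0.05, "fingers": -1},
  {"dx": -6, "dy": 16, "dz": 0, "turn": 0.05, "fingers": -1},
  {"dx": -6, "dy": 16, "dz": 0, "turn": 0.05, "fingers": -1},
  {"dx": -6, "dy": 16, "dz": 0, "turn": 0.05, "fingers": -1},
  {"dx": -6, "dy": 16, "dz": 0, "turn": 0.05, "fingers": -1},
  {"dx": -6, "dy": 16, "dz": 0, "turn": 0.05, "fingers": -1},
  {"dx": -6, "dy": 16, "dz": 0, "turn": 0.05, "fingers": -1},
  {"dx": -6, "dy": 16, "dz": 0, "turn": 0.05, "fingers": -1},
])

```text
clock: 23.83
position: [0.5082, 0.0821, 0.1243]
ee_rot: [0.003, 0.84, 0.543, -0.005]
contact_force: [-0.6, 0.1, 0.1]
width: 0.0854
```

Run:
```python
from h import *
st();im=crop('side','pics/6.png',[.63,-.24,.02],60,45,5);I=[get_image("top"),im]
fit(I,"walnut",.004,[.638,-.25,1.668]);fit(I[:1],"walnut",.004,[.638,-.25,1.668])
```

```text
t 23.83 tcp mm [508.2  82.1 124.3] jaw 1.149 tilt [-0.006 -0.01 ] F [-0.6  0.1  0.1] w 85.4 q6 -1.11
side crop origin 242 155
walnut x 637.0 y -250.2 mm t 1.672 err 0.399 p [(31, 0.87), (30, 0.75)]
walnut x 636.2 y -249.9 mm t 1.670 err 0.038 p [(31, 0.87)]
```

View pics/6.png

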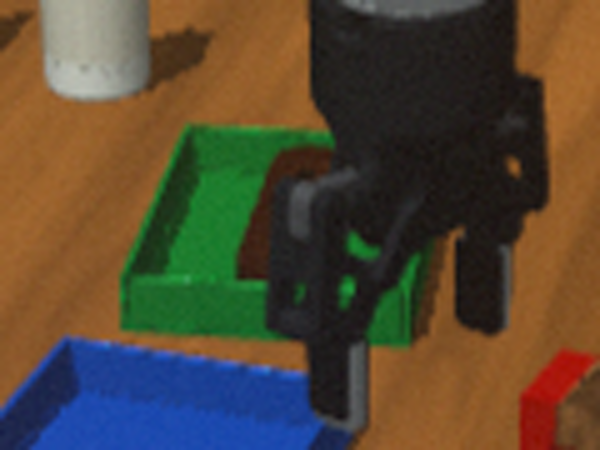

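The walnut lies square in the green tray. Continuing to the mat.

Request:
play_rows([
  {"dx": -3, "dy": 8, "dz": 0, "turn": 0.03, "fingers": -1},
  {"dx": -6, "dy": 14, "dz": 0, "turn": 0.04, "fingers": -1},
  {"dx": -6, "dy": 14, "dz": 0, "turn": 0.04, "fingers": -1},
  {"dx": -6, "dy": 14, "dz": 0, "turn": 0.04, "fingers": -1},
  {"dx": -6, "dy": 14, "dz": 0, "turn": 0.04, "fingers": -1},
  {"dx": -6, "dy": 14, "dz": 0, "turn": 0.04, "fingers": -1},
  {"dx": -6, "dy": 14, "dz": 0, "turn": 0.04, "fingers": -1},
  {"dx": -6, "dy": 14, "dz": 0, "turn": 0.04, "fingers": -1},
  {"dx": -6, "dy": 14, "dz": 0, "turn": 0.04, "fingers": -1},
  {"dx": -6, "dy": 14, "dz": 0, "turn": 0.04, "fingers": -1},
  {"dx": -6, "dy": 14, "dz": 0, "turn": 0.04, "fingers": -1},
  {"dx": -6, "dy": 14, "dz": 0, "turn": 0.04, "fingers": -1},
  {"dx": -6, "dy": 14, "dz": 0, "turn": 0.04, "fingers": -1},
  {"dx": -4, "dy": 12, "dz": 0, "turn": 0.02, "fingers": -1},
  {"dx": -3, "dy": 9, "dz": 0, "turn": 0.01, "fingers": -1},
  {"dx": -2, "dy": 6, "dz": 0, "turn": 0, "fingers": -1},
  {"dx": 0, "dy": 2, "dz": 0, "turn": 0, "fingers": -1},
  {"dx": 0, "dy": 0, "dz": 0, "turn": 0, "fingers": -1},
])

```text
clock: 25.58
position: [0.4262, 0.2894, 0.1239]
ee_rot: [0.005, 0.657, 0.754, -0.003]
contact_force: [-0.1, 0.2, -0.1]
width: 0.0851
```

Run:
```python
from h import *
st()
```

```text
t 25.58 tcp mm [426.2 289.4 123.9] jaw 1.708 tilt [ 0.004 -0.01 ] F [-0.1  0.2 -0.1] w 85.1 q6 -1.23
```

Request:
play_rows([
  {"dx": -1, "dy": 5, "dz": -4, "turn": 0.01, "fingers": -1},
  {"dx": -2, "dy": 7, "dz": -8, "turn": 0.01, "fingers": -1},
  {"dx": -2, "dy": 7, "dz": -8, "turn": 0, "fingers": -1},
  {"dx": -2, "dy": 6, "dz": -8, "turn": 0, "fingers": -1},
  {"dx": 0, "dy": 2, "dz": -8, "turn": 0, "fingers": -1},
  {"dx": 0, "dy": 0, "dz": -8, "turn": 0, "fingers": -1},
  {"dx": 0, "dy": 0, "dz": -6, "turn": 0, "fingers": -1},
  {"dx": 0, "dy": 0, "dz": -2, "turn": 0, "fingers": -1},
  {"dx": 0, "dy": 0, "dz": 0, "turn": 0, "fingers": -1},
])

```text
clock: 26.33
position: [0.4183, 0.3169, 0.0646]
ee_rot: [0.005, 0.649, 0.76, -0.005]
contact_force: [-0.2, 1.3, -0.1]
width: 0.0853
```

Run:
```python
from h import *
st()
```

```text
t 26.33 tcp mm [418.3 316.9  64.6] jaw 1.728 tilt [ 0.001 -0.013] F [-0.2  1.3 -0.1] w 85.3 q6 -1.19
```

Request:
play_rows([
  {"dx": 0.5, "dy": 1.5, "dz": -5, "turn": 0, "fingers": -1},
  {"dx": 0.5, "dy": 1, "dz": -8, "turn": 0, "fingers": -1},
  {"dx": 0, "dy": 0, "dz": -8, "turn": 0, "fingers": -1},
  {"dx": 0, "dy": 0, "dz": -8, "turn": 0, "fingers": -1},
  {"dx": 0, "dy": 0, "dz": -8, "turn": 0, "fingers": -1},
  {"dx": 0, "dy": 0, "dz": -4, "turn": 0, "fingers": -1},
  {"dx": 0, "dy": 0, "dz": -1, "turn": 0, "fingers": -1},
  {"dx": 0, "dy": 0, "dz": 0, "turn": 0, "fingers": -1},
  {"dx": 0, "dy": 0, "dz": 0, "turn": 0, "fingers": -1},
])

```text
clock: 27.08
position: [0.4199, 0.319, 0.0179]
ee_rot: [0.005, 0.65, 0.76, -0.005]
contact_force: [0.2, 0.4, 0.3]
width: 0.0849
```

Run:
```python
from h import *
st()
```

```text
t 27.08 tcp mm [419.9 319.   17.9] jaw 1.727 tilt [ 0.001 -0.013] F [0.2 0.4 0.3] w 84.9 q6 -1.19
```

Request:
play_rows([
  {"dx": 0, "dy": 0, "dz": 0, "turn": 0, "fingers": 1},
  {"dx": 0, "dy": 0, "dz": 0, "turn": 0, "fingers": 1},
  {"dx": 0, "dy": 0, "dz": 0, "turn": 0, "fingers": 1},
  {"dx": 0, "dy": 0, "dz": 0, "turn": 0, "fingers": 1},
  {"dx": 0, "dy": 0, "dz": 0, "turn": 0, "fingers": 1},
  {"dx": 0, "dy": 0, "dz": 0, "turn": 0, "fingers": 1},
  {"dx": 0, "dy": 0, "dz": 0, "turn": 0, "fingers": 1},
  {"dx": 0, "dy": 0, "dz": 0, "turn": 0, "fingers": 1},
])

```text
clock: 27.75
position: [0.4208, 0.3196, 0.0195]
ee_rot: [0.005, 0.65, 0.76, -0.003]
contact_force: [-0.4, -0.2, -0.4]
width: 0.0394
```

Run:
```python
from h import *
st()
I=[get_image("side")];fit(I,"beech_lower",0,[.4249,.128,-.23]);fit(I,"beech_upper",.004,[.4195,.319,.15])
```

```text
t 27.75 tcp mm [420.8 319.6  19.5] jaw 1.727 tilt [ 0.004 -0.012] F [-0.4 -0.2 -0.4] w 39.4 q6 -1.19
beech_lower x 425.3 y 128.4 mm t -0.210 err 0.573 p [(32, 0.58)]
beech_upper x 420.3 y 317.6 mm t 0.151 err 0.250 p [(32, 0.71)]
```

Request:
play_rows([
  {"dx": 0, "dy": 0, "dz": 5, "turn": 0, "fingers": 1},
  {"dx": 0, "dy": 0, "dz": 9, "turn": 0, "fingers": 1},
  {"dx": 0, "dy": 0, "dz": 9, "turn": 0, "fingers": 1},
  {"dx": 0, "dy": 0, "dz": 9, "turn": 0, "fingers": 1},
  {"dx": 0, "dy": 0, "dz": 9, "turn": 0, "fingers": 1},
  {"dx": 0, "dy": 0, "dz": 9, "turn": 0, "fingers": 1},
  {"dx": 0, "dy": 0, "dz": 9, "turn": 0, "fingers": 1},
  {"dx": 0, "dy": 0, "dz": 5, "turn": 0, "fingers": 1},
  {"dx": 0, "dy": 0, "dz": 0, "turn": 0, "fingers": 1},
])

```text
clock: 28.65
position: [0.4212, 0.3198, 0.092]
ee_rot: [0.006, 0.65, 0.76, -0.002]
contact_force: [-0.3, 0.3, -0.0]
width: 0.0391
```

Run:
```python
from h import *
st()
```

```text
t 28.65 tcp mm [421.2 319.8  92. ] jaw 1.727 tilt [ 0.007 -0.01 ] F [-0.3  0.3 -0. ] w 39.1 q6 -1.19
```

Request:
play_rows([
  {"dx": 0.5, "dy": -6, "dz": 0, "turn": -0.025, "fingers": 1},
  {"dx": 0.5, "dy": -12, "dz": 0, "turn": -0.025, "fingers": 1},
  {"dx": 0.5, "dy": -12, "dz": 0, "turn": -0.025, "fingers": 1},
  {"dx": 0.5, "dy": -12, "dz": 0, "turn": -0.025, "fingers": 1},
  {"dx": 0.5, "dy": -12, "dz": 0, "turn": -0.025, "fingers": 1},
  {"dx": 0.5, "dy": -12, "dz": 0, "turn": -0.025, "fingers": 1},
  {"dx": 0.5, "dy": -12, "dz": 0, "turn": -0.025, "fingers": 1},
  {"dx": 0.5, "dy": -12, "dz": 0, "turn": -0.025, "fingers": 1},
  {"dx": 0.5, "dy": -12, "dz": 0, "turn": -0.025, "fingers": 1},
  {"dx": 0.5, "dy": -12, "dz": 0, "turn": -0.025, "fingers": 1},
  {"dx": 0.5, "dy": -12, "dz": 0, "turn": -0.025, "fingers": 1},
  {"dx": 0.5, "dy": -12, "dz": 0, "turn": -0.025, "fingers": 1},
  {"dx": 0.5, "dy": -12, "dz": 0, "turn": -0.025, "fingers": 1},
  {"dx": 0.5, "dy": -10, "dz": 0, "turn": -0.02, "fingers": 1},
  {"dx": 0.5, "dy": -6, "dz": 0, "turn": -0.01, "fingers": 1},
  {"dx": 0, "dy": -3, "dz": 0, "turn": 0, "fingers": 1},
  {"dx": 0, "dy": 0, "dz": 0, "turn": 0, "fingers": 1},
  {"dx": 0, "dy": 0, "dz": 0, "turn": 0, "fingers": 1},
])

```text
clock: 30.15
position: [0.4208, 0.1239, 0.0872]
ee_rot: [0.003, 0.79, 0.613, -0.011]
contact_force: [-0.8, 0.2, -0.0]
width: 0.0395
```

Run:
```python
from h import *
st();[get_image("top") for _ in range(3)];st()
```

```text
t 30.15 tcp mm [420.8 123.9  87.2] jaw 1.321 tilt [-0.013 -0.018] F [-0.8  0.2 -0. ] w 39.5 q6 -1.17
t 30.30 tcp mm [421.  124.5  87.3] jaw 1.322 tilt [-0.013 -0.018] F [-0.3  0.3 -2. ] w 39.4 q6 -1.17
```

Request:
play_rows([
  {"dx": 2, "dy": 1, "dz": -3, "turn": 0.01, "fingers": 1},
  {"dx": 2, "dy": 1, "dz": -7, "turn": 0.01, "fingers": 1},
  {"dx": 2, "dy": 0.5, "dz": -7, "turn": 0, "fingers": 1},
  {"dx": 0.5, "dy": 0, "dz": -7, "turn": 0, "fingers": 1},
  {"dx": 0, "dy": 0, "dz": -5, "turn": 0, "fingers": 1},
  {"dx": 0, "dy": 0, "dz": -2, "turn": 0, "fingers": 1},
  {"dx": 0, "dy": 0, "dz": 0, "turn": 0, "fingers": 1},
  {"dx": 0, "dy": 0, "dz": 0, "turn": 0, "fingers": 1},
])

```text
clock: 30.97
position: [0.4277, 0.1293, 0.0518]
ee_rot: [0.003, 0.781, 0.624, -0.011]
contact_force: [-0.2, 0.3, 0.4]
width: 0.0396
```

Run:
```python
from h import *
im=crop('side','pics/7.png',[.424,.129,.04],80,60,5);crop('top','pics/7t.png',[.424,.129,.04],80,60,5);s=get_state();st()
z=s["position"][2]-.0155;print("bottom z",z)
fit([im],"beech_upper",z,[.426,.127,-.23]);fit([im],"beech_lower",0,[.4267,.1268,-.23],[("beech_upper",.426,.127,-.23,z)])
```

```text
side crop origin 282 225
top crop origin 164 223
t 31.07 tcp mm [427.9 129.3  52.1] jaw 1.348 tilt [-0.013 -0.018] F [ 0.2  0.1 -1.2] w 39.2 q6 -1.18
bottom z 0.03662140479008313
beech_upper x 427.9 y 127.9 mm t -0.201 err 0.276 p [(36, 0.96)]
beech_lower x 451.4 y 67.0 mm t -0.349 err 0.937 p [(36, 0.54)]
```

View pics/7.png

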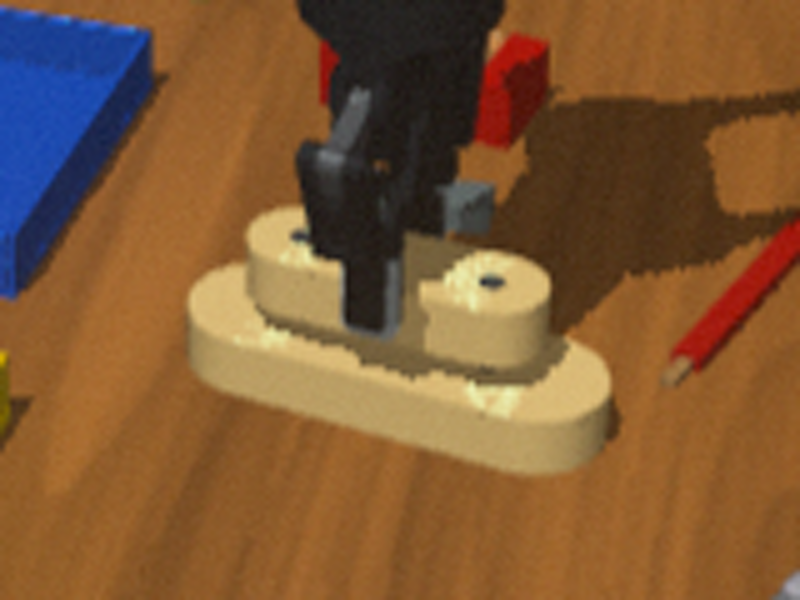

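Request:
play_rows([
  {"dx": 0, "dy": -1, "dz": -4, "turn": -0.006, "fingers": 1},
  {"dx": -0.5, "dy": -1, "dz": -4, "turn": 0, "fingers": 1},
  {"dx": 0, "dy": 0, "dz": -3, "turn": 0, "fingers": 1},
  {"dx": 0, "dy": 0, "dz": 0, "turn": 0, "fingers": 1},
  {"dx": 0, "dy": 0, "dz": 0, "turn": 0, "fingers": 1},
])

```text
clock: 31.58
position: [0.4282, 0.127, 0.0411]
ee_rot: [0.004, 0.783, 0.621, -0.009]
contact_force: [-0.7, -0.5, -0.4]
width: 0.0396
```

Run:
```python
from h import *
[get_image("top") for _ in range(3)];st()
```

```text
t 31.73 tcp mm [428.4 127.   41.4] jaw 1.341 tilt [-0.01  -0.017] F [ 0.5 -0.6 -0.3] w 39.1 q6 -1.18
```

Request:
play_rows([
  {"dx": -1, "dy": 0, "dz": -1, "turn": 0, "fingers": 1},
  {"dx": -0.5, "dy": 0, "dz": -1, "turn": 0, "fingers": 1},
  {"dx": 0, "dy": 0, "dz": 0, "turn": 0, "fingers": 1},
])

```text
clock: 31.98
position: [0.4272, 0.1272, 0.0395]
ee_rot: [0.004, 0.783, 0.621, -0.009]
contact_force: [0.0, 0.2, -0.8]
width: 0.0394
```

Run:
```python
from h import *
[get_image("top") for _ in range(3)];st()
```

```text
t 32.13 tcp mm [427.2 127.1  39.6] jaw 1.341 tilt [-0.009 -0.017] F [-0.  -0.  -1.2] w 39.4 q6 -1.18
```

Request:
play_rows([
  {"dx": 0, "dy": 0, "dz": -0.8, "turn": 0, "fingers": 1},
  {"dx": 0, "dy": 0, "dz": 0, "turn": 0, "fingers": 0},
  {"dx": 0, "dy": 0, "dz": 0, "turn": 0, "fingers": -0.2},
  {"dx": 0, "dy": 0, "dz": 0, "turn": 0, "fingers": -0.4},
  {"dx": 0, "dy": 0, "dz": 0, "turn": 0, "fingers": -0.4},
  {"dx": 0, "dy": 0, "dz": 0, "turn": 0, "fingers": -0.4},
  {"dx": 0, "dy": 0, "dz": 5, "turn": 0, "fingers": -0.4},
  {"dx": 0, "dy": 0, "dz": 8, "turn": 0, "fingers": -0.4},
  {"dx": 0, "dy": 0, "dz": 9, "turn": 0, "fingers": -0.4},
  {"dx": 0, "dy": 0, "dz": 9, "turn": 0, "fingers": -1},
  {"dx": 0, "dy": 0, "dz": 9, "turn": 0, "fingers": -1},
  {"dx": 0, "dy": 0, "dz": 9, "turn": 0, "fingers": -1},
  {"dx": 0, "dy": 0, "dz": 9, "turn": 0, "fingers": -1},
  {"dx": 0, "dy": 0, "dz": 9, "turn": 0, "fingers": -1},
  {"dx": 0, "dy": 0, "dz": 5, "turn": 0, "fingers": -1},
])

```text
clock: 33.38
position: [0.4271, 0.1272, 0.1184]
ee_rot: [0.004, 0.783, 0.622, -0.008]
contact_force: [0.2, 1.0, -0.5]
width: 0.0856
```

Run:
```python
from h import *
st()
```

```text
t 33.38 tcp mm [427.1 127.2 118.4] jaw 1.341 tilt [-0.008 -0.017] F [ 0.2  1.  -0.5] w 85.6 q6 -1.19
```

Request:
play_rows([
  {"dx": 0, "dy": -7, "dz": 0, "turn": 0, "fingers": -1},
  {"dx": 1, "dy": -14, "dz": 0, "turn": 0, "fingers": -1},
  {"dx": 1, "dy": -14, "dz": 0, "turn": 0, "fingers": -1},
  {"dx": 1, "dy": -14, "dz": 0, "turn": 0, "fingers": -1},
  {"dx": 1, "dy": -14, "dz": 0, "turn": 0, "fingers": -1},
  {"dx": 1, "dy": -14, "dz": 0, "turn": 0, "fingers": -1},
  {"dx": 1, "dy": -14, "dz": 0, "turn": 0, "fingers": -1},
  {"dx": 1, "dy": -14, "dz": 0, "turn": 0, "fingers": -1},
  {"dx": 1, "dy": -14, "dz": 0, "turn": 0, "fingers": -1},
  {"dx": 1, "dy": -14, "dz": 0, "turn": 0, "fingers": -1},
  {"dx": 1, "dy": -14, "dz": 0, "turn": 0, "fingers": -1},
  {"dx": 1, "dy": -14, "dz": 0, "turn": 0, "fingers": -1},
  {"dx": 1, "dy": -14, "dz": 0, "turn": 0, "fingers": -1},
  {"dx": 1, "dy": -14, "dz": 0, "turn": 0, "fingers": -1},
  {"dx": 1, "dy": -12, "dz": 0, "turn": 0, "fingers": -1},
  {"dx": 1, "dy": -8, "dz": 0, "turn": 0, "fingers": -1},
  {"dx": 0, "dy": -3, "dz": 0, "turn": 0, "fingers": -1},
  {"dx": 0, "dy": 0, "dz": 0, "turn": 0, "fingers": -1},
])

```text
clock: 34.88
position: [0.4369, -0.1011, 0.1183]
ee_rot: [0.004, 0.783, 0.622, -0.01]
contact_force: [0.1, 0.2, -0.5]
width: 0.0853
```

Run:
```python
from h import *
st()
t=crop('top','pics/8t.png',[.424,.129,.04],60,60,6);s=crop('side','pics/8s.png',[.424,.129,.03],70,60,6)
for l,I in(("both",[t,s]),("top",[t]),("side",[s])):
    print(l);u=fit(I,"beech_upper",.024,[.4255,.1275,-.23]);fit(I,"beech_lower",0,[.4255,.1275,-.23],[("beech_upper",*u,.024)])
for im in(t,s):
  for n in("beech_upper","beech_lower"):
    r=masks_of(im,n);print(im["shot"],n,[(round(q["p"],2),[int(v) for v in q["xy"]],int(q["region"].sum())) for q in r][:3])
a,b=cv2.imread('pics/8t.png'),cv2.imread('pics/8s.png');print(a.shape,b.shape)
h=min(a.shape[0],b.shape[0]);cv2.imwrite('pics/8.png',cv2.resize(np.hstack([a[:h],b[:h]]),None,fx=.5,fy=.5))
```

```text
t 34.88 tcp mm [ 436.9 -101.1  118.3] jaw 1.344 tilt [-0.011 -0.018] F [ 0.1  0.2 -0.5] w 85.3 q6 -1.70
top crop origin 184 223
side crop origin 292 230
both
beech_upper x 426.2 y 126.6 mm t -0.230 err 0.056 p [(44, 0.75), (45, 0.96)]
beech_lower x 424.9 y 128.4 mm t -0.226 err 0.053 p [(44, 0.73), (45, 0.93)]
top
beech_upper x 424.7 y 126.9 mm t -0.233 err 0.035 p [(44, 0.75)]
beech_lower x 424.4 y 128.4 mm t -0.225 err 0.049 p [(44, 0.73)]
side
beech_upper x 427.6 y 126.0 mm t -0.225 err 0.051 p [(45, 0.96)]
beech_lower x 426.0 y 128.5 mm t -0.239 err 0.029 p [(45, 0.93)]
44 beech_upper [(0.75, [243, 282], 1407)]
44 beech_lower [(0.73, [255, 289], 1401)]
45 beech_upper [(0.96, [362, 287], 1385)]
45 beech_lower [(0.93, [362, 302], 1503)]
(720, 720, 3) (720, 840, 3)
```

View pics/8.png

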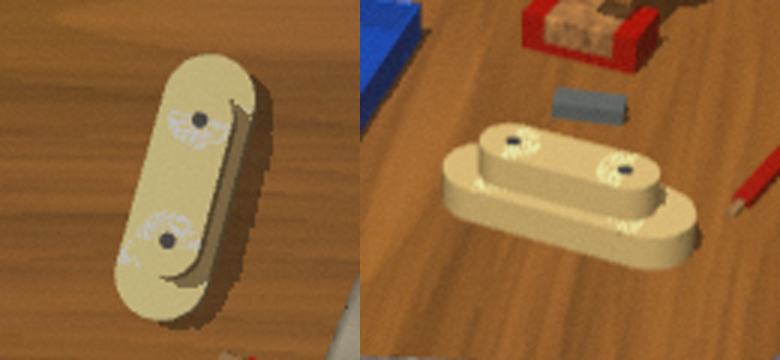

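The upper blank is back on the lower one, centred within about 2 mm and parallel within about 0.01 rad. Next is the sanding block, which is almost under the gripper.

Request:
play_rows([
  {"dx": 1, "dy": 2, "dz": -5, "turn": 0, "fingers": -1},
  {"dx": 2, "dy": 2, "dz": -9, "turn": 0, "fingers": -1},
  {"dx": 1, "dy": 1, "dz": -9, "turn": 0, "fingers": -1},
  {"dx": 0, "dy": 0, "dz": -9, "turn": 0, "fingers": -1},
  {"dx": 0, "dy": 0, "dz": -9, "turn": 0, "fingers": -1},
  {"dx": 0, "dy": 0, "dz": -7, "turn": 0, "fingers": -1},
  {"dx": 0, "dy": 0, "dz": -3, "turn": 0, "fingers": -1},
  {"dx": 0, "dy": 0, "dz": 0, "turn": 0, "fingers": -1},
  {"dx": 0, "dy": 0, "dz": 0, "turn": 0, "fingers": -1},
])

```text
clock: 36.33
position: [0.4406, -0.0936, 0.0603]
ee_rot: [0.002, 0.782, 0.623, -0.011]
contact_force: [0.0, -0.0, 0.4]
width: 0.0855
```

Run:
```python
from h import *
st()
```

```text
t 36.33 tcp mm [440.6 -93.6  60.3] jaw 1.345 tilt [-0.014 -0.016] F [ 0.  -0.   0.4] w 85.5 q6 -1.68
```

Request:
play_rows([
  {"dx": 1, "dy": 0, "dz": -5, "turn": 0, "fingers": -1},
  {"dx": 0, "dy": -0.5, "dz": -8, "turn": 0, "fingers": -1},
  {"dx": 0, "dy": 0, "dz": -8, "turn": 0, "fingers": -1},
  {"dx": 0, "dy": 0, "dz": -8, "turn": 0, "fingers": -1},
  {"dx": 0, "dy": 0, "dz": -7, "turn": 0, "fingers": -1},
  {"dx": 0, "dy": 0, "dz": -4, "turn": 0, "fingers": -1},
  {"dx": 0, "dy": 0, "dz": 0, "turn": 0, "fingers": -1},
  {"dx": 0, "dy": 0, "dz": 0, "turn": 0, "fingers": 1},
  {"dx": 0, "dy": 0, "dz": 0, "turn": 0, "fingers": 1},
  {"dx": 0, "dy": 0, "dz": 0, "turn": 0, "fingers": 1},
  {"dx": 0, "dy": 0, "dz": 0, "turn": 0, "fingers": 1},
  {"dx": 0, "dy": 0, "dz": 0, "turn": 0, "fingers": 1},
  {"dx": 0, "dy": 0, "dz": 0, "turn": 0, "fingers": 1},
  {"dx": 0, "dy": 0, "dz": 0, "turn": 0, "fingers": 1},
])

```text
clock: 37.5
position: [0.4429, -0.0948, 0.0173]
ee_rot: [0.004, 0.782, 0.623, -0.01]
contact_force: [0.4, -0.5, -0.7]
width: 0.0473
```

Run:
```python
from h import *
st()
```

```text
t 37.50 tcp mm [442.9 -94.8  17.3] jaw 1.345 tilt [-0.011 -0.018] F [ 0.4 -0.5 -0.7] w 47.3 q6 -1.67
```

Request:
play_rows([
  {"dx": 0, "dy": 0, "dz": 5, "turn": 0, "fingers": 1},
  {"dx": 0, "dy": 0, "dz": 9, "turn": 0, "fingers": 1},
  {"dx": 0, "dy": 0, "dz": 9, "turn": 0, "fingers": 1},
  {"dx": 0, "dy": 0, "dz": 9, "turn": 0, "fingers": 1},
  {"dx": 0, "dy": 0, "dz": 9, "turn": 0, "fingers": 1},
  {"dx": 0, "dy": 0, "dz": 9, "turn": 0, "fingers": 1},
  {"dx": 0, "dy": 0, "dz": 9, "turn": 0, "fingers": 1},
  {"dx": 0, "dy": 0, "dz": 9, "turn": 0, "fingers": 1},
  {"dx": 0, "dy": 0, "dz": 9, "turn": 0, "fingers": 1},
  {"dx": 0, "dy": 0, "dz": 5, "turn": 0, "fingers": 1},
  {"dx": 0, "dy": 0, "dz": 0, "turn": 0, "fingers": 1},
])

```text
clock: 38.42
position: [0.441, -0.094, 0.1055]
ee_rot: [0.003, 0.782, 0.623, -0.01]
contact_force: [-0.5, 0.3, -0.9]
width: 0.0475
```

Run:
```python
from h import *
st()
```

```text
t 38.42 tcp mm [441.  -94.  105.5] jaw 1.345 tilt [-0.012 -0.017] F [-0.5  0.3 -0.9] w 47.5 q6 -1.68
```

Request:
play_rows([
  {"dx": 6, "dy": 3, "dz": 0, "turn": 0.01, "fingers": 1},
  {"dx": 12, "dy": 6, "dz": 0, "turn": 0.01, "fingers": 1},
  {"dx": 12, "dy": 6, "dz": 0, "turn": 0.01, "fingers": 1},
  {"dx": 12, "dy": 6, "dz": 0, "turn": 0.01, "fingers": 1},
  {"dx": 12, "dy": 6, "dz": 0, "turn": 0.01, "fingers": 1},
  {"dx": 12, "dy": 6, "dz": 0, "turn": 0.01, "fingers": 1},
  {"dx": 12, "dy": 6, "dz": 0, "turn": 0.01, "fingers": 1},
  {"dx": 12, "dy": 6, "dz": 0, "turn": 0.01, "fingers": 1},
  {"dx": 12, "dy": 6, "dz": 0, "turn": 0.01, "fingers": 1},
  {"dx": 12, "dy": 6, "dz": 0, "turn": 0.01, "fingers": 1},
  {"dx": 12, "dy": 6, "dz": 0, "turn": 0.01, "fingers": 1},
  {"dx": 12, "dy": 6, "dz": 0, "turn": 0.01, "fingers": 1},
  {"dx": 12, "dy": 6, "dz": 0, "turn": 0.01, "fingers": 1},
  {"dx": 12, "dy": 5, "dz": 0, "turn": 0.01, "fingers": 1},
  {"dx": 12, "dy": 4, "dz": 0, "turn": 0, "fingers": 1},
  {"dx": 12, "dy": 4, "dz": 0, "turn": 0, "fingers": 1},
  {"dx": 8, "dy": 3, "dz": 0, "turn": 0, "fingers": 1},
  {"dx": 4, "dy": 1, "dz": 0, "turn": 0, "fingers": 1},
  {"dx": 0, "dy": 0, "dz": 0, "turn": 0, "fingers": 1},
])

```text
clock: 40.0
position: [0.6656, 0.0207, 0.0928]
ee_rot: [-0.001, 0.727, 0.686, -0.011]
contact_force: [0.3, 0.2, -2.0]
width: 0.0476
```

Run:
```python
from h import *
st()
```

```text
t 40.00 tcp mm [665.6  20.7  92.8] jaw 1.513 tilt [-0.018 -0.014] F [ 0.3  0.2 -2. ] w 47.6 q6 -1.57
```

Request:
play_rows([
  {"dx": -4, "dy": -3, "dz": -3, "turn": -0.01, "fingers": 1},
  {"dx": -4, "dy": -4, "dz": -5, "turn": -0.01, "fingers": 1},
  {"dx": -4, "dy": -4, "dz": -5, "turn": -0.01, "fingers": 1},
  {"dx": -4, "dy": -3, "dz": -5, "turn": 0, "fingers": 1},
  {"dx": -2, "dy": -2, "dz": -8, "turn": 0, "fingers": 1},
  {"dx": 0, "dy": 0, "dz": -6, "turn": 0, "fingers": 1},
  {"dx": 0, "dy": 0, "dz": -3, "turn": 0, "fingers": 1},
  {"dx": 0, "dy": 0, "dz": 0, "turn": 0, "fingers": 1},
  {"dx": 0, "dy": 0, "dz": 0, "turn": 0, "fingers": 1},
])

```text
clock: 40.75
position: [0.6406, 0.0017, 0.0527]
ee_rot: [-0.003, 0.739, 0.674, -0.014]
contact_force: [0.9, -0.1, -0.7]
width: 0.0474
```

Run:
```python
from h import *
st()
```

```text
t 40.75 tcp mm [640.6   1.7  52.7] jaw 1.478 tilt [-0.025 -0.014] F [ 0.9 -0.1 -0.7] w 47.4 q6 -1.56
```

Request:
play_rows([
  {"dx": 2, "dy": 1, "dz": 0, "turn": 0, "fingers": 1},
  {"dx": 2, "dy": 1, "dz": -3, "turn": 0, "fingers": 1},
  {"dx": 0, "dy": 0, "dz": -6, "turn": 0, "fingers": 1},
  {"dx": 0, "dy": 0, "dz": -6, "turn": 0, "fingers": 1},
  {"dx": 0, "dy": 0, "dz": -6, "turn": 0, "fingers": 1},
  {"dx": 0, "dy": 0, "dz": -5, "turn": 0, "fingers": 1},
  {"dx": 0, "dy": 0, "dz": -3, "turn": 0, "fingers": 1},
  {"dx": 0, "dy": 0, "dz": -1, "turn": 0, "fingers": 1},
  {"dx": 0, "dy": 0, "dz": 0, "turn": 0, "fingers": 1},
])

```text
clock: 41.5
position: [0.6469, 0.0046, 0.0208]
ee_rot: [-0.002, 0.739, 0.674, -0.013]
contact_force: [-0.0, 0.1, 3.1]
width: 0.0474
```

Run:
```python
from h import *
st()
```

```text
t 41.50 tcp mm [646.9   4.6  20.8] jaw 1.479 tilt [-0.022 -0.014] F [-0.   0.1  3.1] w 47.4 q6 -1.56
```

Request:
play_rows([
  {"dx": 0, "dy": 0, "dz": 0, "turn": 0, "fingers": -0.4},
  {"dx": 0, "dy": 0, "dz": 0, "turn": 0, "fingers": -0.6},
  {"dx": 0, "dy": 0, "dz": 0, "turn": 0, "fingers": -0.6},
  {"dx": 0, "dy": 0, "dz": 0, "turn": 0, "fingers": -0.6},
  {"dx": 0, "dy": 0, "dz": 5, "turn": 0, "fingers": -0.6},
  {"dx": 0, "dy": 0, "dz": 9, "turn": 0, "fingers": -0.6},
  {"dx": 0, "dy": 0, "dz": 9, "turn": 0, "fingers": -0.6},
  {"dx": 0, "dy": 0, "dz": 9, "turn": 0, "fingers": -0.6},
  {"dx": 0, "dy": 0, "dz": 9, "turn": 0, "fingers": -1},
  {"dx": 0, "dy": 0, "dz": 9, "turn": 0, "fingers": -1},
  {"dx": 0, "dy": 0, "dz": 9, "turn": 0, "fingers": -1},
  {"dx": 0, "dy": 0, "dz": 9, "turn": 0, "fingers": -1},
  {"dx": 0, "dy": 0, "dz": 9, "turn": 0, "fingers": -1},
  {"dx": 0, "dy": 0, "dz": 9, "turn": 0, "fingers": -1},
  {"dx": 0, "dy": 0, "dz": 5, "turn": 0, "fingers": -1},
  {"dx": 0, "dy": 0, "dz": 0, "turn": 0, "fingers": -1},
])

```text
clock: 42.83
position: [0.6486, 0.0044, 0.1255]
ee_rot: [0.0, 0.739, 0.674, -0.011]
contact_force: [-0.1, 0.1, -0.4]
width: 0.0855
```

Run:
```python
from h import *
st();I=[get_image("side")];fit(I,"sanding_block",.004,[.645,.004,-.1]);fit(I,"knob",0,[.4345,-.3263,0]);st()
```

```text
t 42.83 tcp mm [648.6   4.4 125.5] jaw 1.479 tilt [-0.015 -0.015] F [-0.1  0.1 -0.4] w 85.5 q6 -1.56
sanding_block x 647.5 y 4.3 mm t -0.079 err 0.047 p [(46, 0.81)]
knob x 437.2 y -329.9 mm t 0.074 err 0.133 p [(46, 0.51)]
t 42.98 tcp mm [647.7   4.5 123.6] jaw 1.479 tilt [-0.018 -0.015] F [-0.7 -0.5  0.4] w 85.6 q6 -1.56
```

Request:
play_rows([
  {"dx": -5, "dy": -7, "dz": 0, "turn": -0.03, "fingers": -1},
  {"dx": -9, "dy": -14, "dz": 0, "turn": -0.04, "fingers": -1},
  {"dx": -9, "dy": -14, "dz": 0, "turn": -0.04, "fingers": -1},
  {"dx": -9, "dy": -14, "dz": 0, "turn": -0.04, "fingers": -1},
  {"dx": -9, "dy": -14, "dz": 0, "turn": -0.04, "fingers": -1},
  {"dx": -9, "dy": -14, "dz": 0, "turn": -0.04, "fingers": -1},
  {"dx": -9, "dy": -14, "dz": 0, "turn": -0.04, "fingers": -1},
  {"dx": -9, "dy": -14, "dz": 0, "turn": -0.04, "fingers": -1},
  {"dx": -9, "dy": -14, "dz": 0, "turn": -0.04, "fingers": -1},
  {"dx": -9, "dy": -14, "dz": 0, "turn": -0.04, "fingers": -1},
  {"dx": -9, "dy": -14, "dz": 0, "turn": -0.04, "fingers": -1},
  {"dx": -9, "dy": -14, "dz": 0, "turn": -0.04, "fingers": -1},
  {"dx": -9, "dy": -14, "dz": 0, "turn": -0.04, "fingers": -1},
  {"dx": -9, "dy": -14, "dz": 0, "turn": -0.04, "fingers": -1},
  {"dx": -9, "dy": -14, "dz": 0, "turn": -0.04, "fingers": -1},
  {"dx": -9, "dy": -14, "dz": 0, "turn": -0.04, "fingers": -1},
  {"dx": -9, "dy": -14, "dz": 0, "turn": -0.04, "fingers": -1},
  {"dx": -9, "dy": -14, "dz": 0, "turn": -0.04, "fingers": -1},
  {"dx": -9, "dy": -14, "dz": 0, "turn": -0.04, "fingers": -1},
  {"dx": -9, "dy": -14, "dz": 0, "turn": -0.04, "fingers": -1},
])

```text
clock: 44.65
position: [0.4306, -0.2958, 0.1143]
ee_rot: [-0.016, 0.956, 0.293, -0.021]
contact_force: [0.6, -0.0, 0.2]
width: 0.0855
```

Run:
```python
from h import *
st()
```

```text
t 44.65 tcp mm [ 430.6 -295.8  114.3] jaw 0.595 tilt [-0.049  0.018] F [ 0.6 -0.   0.2] w 85.5 q6 -1.31
```

Request:
play_rows([
  {"dx": 1, "dy": -8, "dz": -2, "turn": 0, "fingers": -1},
  {"dx": 2, "dy": -7, "dz": -6, "turn": 0, "fingers": -1},
  {"dx": 1, "dy": -6, "dz": -8, "turn": 0, "fingers": -1},
  {"dx": 1, "dy": -3, "dz": -8, "turn": 0, "fingers": -1},
  {"dx": 0, "dy": 0, "dz": -6, "turn": 0, "fingers": -1},
  {"dx": 0, "dy": 0, "dz": -3, "turn": 0, "fingers": -1},
  {"dx": 0, "dy": 0, "dz": 0, "turn": 0, "fingers": -1},
  {"dx": 0, "dy": 0, "dz": 0, "turn": 0, "fingers": -1},
])

```text
clock: 45.32
position: [0.4305, -0.3229, 0.0753]
ee_rot: [-0.018, 0.957, 0.288, -0.023]
contact_force: [0.9, 0.2, -0.1]
width: 0.0857
```

Run:
```python
from h import *
st();im=crop('side','pics/9.png',[.434,-.326,.03],60,50,6);st()
```

```text
t 45.32 tcp mm [ 430.5 -322.9   75.3] jaw 0.586 tilt [-0.054  0.022] F [ 0.9  0.2 -0.1] w 85.7 q6 -1.33
side crop origin 325 140
t 45.37 tcp mm [ 430.5 -322.9   75.4] jaw 0.586 tilt [-0.054  0.022] F [-0.3  0.4 -0.4] w 85.6 q6 -1.33
```

View pics/9.png

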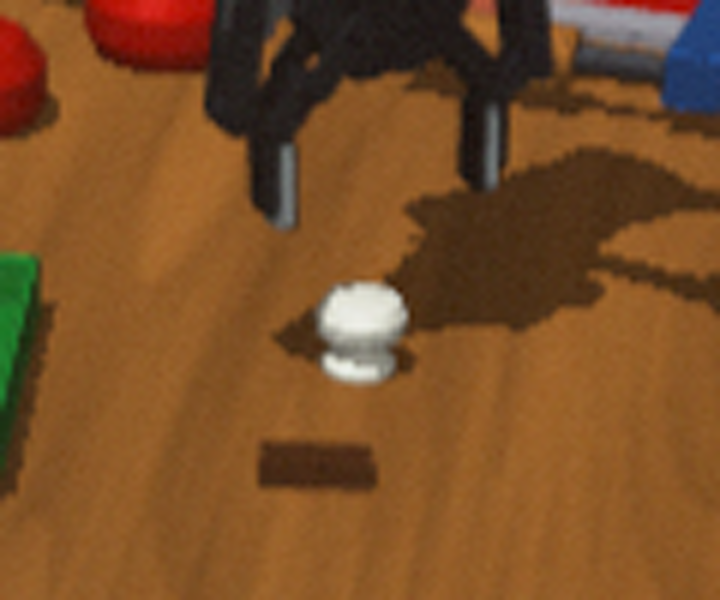

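Request:
play_rows([
  {"dx": 2, "dy": -2, "dz": -5, "turn": 0, "fingers": -1},
  {"dx": 2, "dy": -1.5, "dz": -8, "turn": 0, "fingers": -1},
  {"dx": 0, "dy": -0.5, "dz": -8, "turn": 0, "fingers": -1},
  {"dx": 0, "dy": 0, "dz": -8, "turn": 0, "fingers": -1},
  {"dx": 0, "dy": 0, "dz": -8, "turn": 0, "fingers": -1},
  {"dx": 0, "dy": 0, "dz": -8, "turn": 0, "fingers": -1},
  {"dx": 0, "dy": 0, "dz": -5, "turn": 0, "fingers": -1},
  {"dx": 0, "dy": 0, "dz": -3, "turn": 0, "fingers": -1},
  {"dx": 0, "dy": 0, "dz": 0, "turn": 0, "fingers": -1},
  {"dx": 0, "dy": 0, "dz": 0, "turn": 0, "fingers": -1},
])

```text
clock: 46.2
position: [0.4353, -0.3258, 0.0164]
ee_rot: [-0.019, 0.957, 0.289, -0.023]
contact_force: [-0.8, 0.9, -0.8]
width: 0.0854
```

Run:
```python
from h import *
st();
```

```text
t 46.20 tcp mm [ 435.3 -325.8   16.4] jaw 0.588 tilt [-0.054  0.022] F [-0.8  0.9 -0.8] w 85.4 q6 -1.33
```

Request:
play_rows([
  {"dx": 0, "dy": 0, "dz": 0, "turn": 0, "fingers": 1},
  {"dx": 0, "dy": 0, "dz": 0, "turn": 0, "fingers": 1},
  {"dx": 0, "dy": 0, "dz": 0, "turn": 0, "fingers": 1},
  {"dx": 0, "dy": 0, "dz": 0, "turn": 0, "fingers": 1},
  {"dx": 0, "dy": 0, "dz": 0, "turn": 0, "fingers": 1},
  {"dx": 0, "dy": 0, "dz": 0, "turn": 0, "fingers": 1},
  {"dx": 0, "dy": 0, "dz": 0, "turn": 0, "fingers": 1},
  {"dx": 0, "dy": 0, "dz": 0, "turn": 0, "fingers": 1},
])

```text
clock: 46.87
position: [0.4361, -0.3266, 0.018]
ee_rot: [-0.017, 0.957, 0.289, -0.022]
contact_force: [-0.8, 0.1, -0.9]
width: 0.0372
```

Run:
```python
from h import *
st();
```

```text
t 46.87 tcp mm [ 436.1 -326.6   18. ] jaw 0.588 tilt [-0.051  0.02 ] F [-0.8  0.1 -0.9] w 37.2 q6 -1.33
```

Request:
play_rows([
  {"dx": 0, "dy": 0, "dz": 5, "turn": 0, "fingers": 1},
  {"dx": 0, "dy": 0, "dz": 9, "turn": 0, "fingers": 1},
  {"dx": 0, "dy": 0, "dz": 9, "turn": 0, "fingers": 1},
  {"dx": 0, "dy": 0, "dz": 9, "turn": 0, "fingers": 1},
  {"dx": 0, "dy": 0, "dz": 9, "turn": 0, "fingers": 1},
  {"dx": 0, "dy": 0, "dz": 9, "turn": 0, "fingers": 1},
  {"dx": 0, "dy": 0, "dz": 9, "turn": 0, "fingers": 1},
  {"dx": 0, "dy": 0, "dz": 9, "turn": 0, "fingers": 1},
  {"dx": 0, "dy": 0, "dz": 9, "turn": 0, "fingers": 1},
  {"dx": 0, "dy": 0, "dz": 5, "turn": 0, "fingers": 1},
  {"dx": 0, "dy": 0, "dz": 0, "turn": 0, "fingers": 1},
])

```text
clock: 47.78
position: [0.4364, -0.3268, 0.1108]
ee_rot: [-0.016, 0.957, 0.289, -0.021]
contact_force: [-0.3, 0.1, -0.8]
width: 0.0371
```

Run:
```python
from h import *
st();im=crop('side','pics/10.png',[.434,-.326,.1],60,50,6)
```

```text
t 47.78 tcp mm [ 436.4 -326.8  110.8] jaw 0.587 tilt [-0.049  0.018] F [-0.3  0.1 -0.8] w 37.1 q6 -1.33
side crop origin 327 114
```

View pics/10.png

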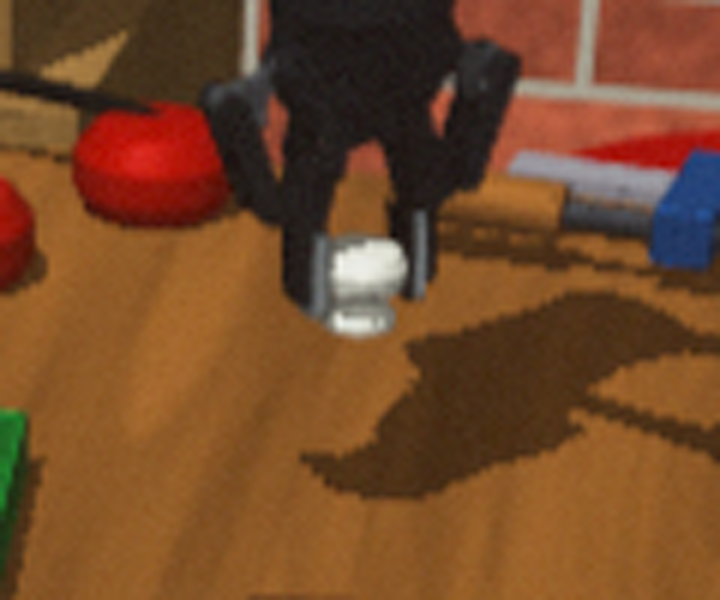

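Request:
play_rows([
  {"dx": 2, "dy": 5, "dz": 0, "turn": 0, "fingers": 1},
  {"dx": 4, "dy": 10, "dz": 0, "turn": 0, "fingers": 1},
  {"dx": 5, "dy": 14, "dz": 0, "turn": 0, "fingers": 1},
  {"dx": 5, "dy": 14, "dz": 0, "turn": 0, "fingers": 1},
  {"dx": 5, "dy": 14, "dz": 0, "turn": 0, "fingers": 1},
  {"dx": 5, "dy": 14, "dz": 0, "turn": 0, "fingers": 1},
  {"dx": 5, "dy": 14, "dz": 0, "turn": 0, "fingers": 1},
  {"dx": 5, "dy": 14, "dz": 0, "turn": 0, "fingers": 1},
  {"dx": 5, "dy": 14, "dz": 0, "turn": 0, "fingers": 1},
  {"dx": 5, "dy": 14, "dz": 0, "turn": 0, "fingers": 1},
  {"dx": 5, "dy": 14, "dz": 0, "turn": 0, "fingers": 1},
  {"dx": 5, "dy": 14, "dz": 0, "turn": 0, "fingers": 1},
  {"dx": 5, "dy": 14, "dz": 0, "turn": 0, "fingers": 1},
  {"dx": 5, "dy": 14, "dz": 0, "turn": 0, "fingers": 1},
  {"dx": 5, "dy": 14, "dz": 0, "turn": 0, "fingers": 1},
  {"dx": 5, "dy": 14, "dz": 0, "turn": 0, "fingers": 1},
  {"dx": 5, "dy": 14, "dz": 0, "turn": 0, "fingers": 1},
  {"dx": 5, "dy": 14, "dz": 0, "turn": 0, "fingers": 1},
  {"dx": 5, "dy": 14, "dz": 0, "turn": 0, "fingers": 1},
  {"dx": 5, "dy": 14, "dz": 0, "turn": 0, "fingers": 1},
])

```text
clock: 49.5
position: [0.5267, -0.0271, 0.0968]
ee_rot: [-0.029, 0.956, 0.289, -0.032]
contact_force: [0.1, -0.1, -0.7]
width: 0.0368
```

Run:
```python
from h import *
st()
```

```text
t 49.50 tcp mm [526.7 -27.1  96.8] jaw 0.588 tilt [-0.077  0.038] F [ 0.1 -0.1 -0.7] w 36.8 q6 -0.80
```

Request:
play_rows([
  {"dx": 4, "dy": 12, "dz": 1, "turn": 0, "fingers": 1},
  {"dx": 4, "dy": 12, "dz": 1, "turn": 0, "fingers": 1},
  {"dx": 4, "dy": 12, "dz": 1, "turn": 0, "fingers": 1},
  {"dx": 4, "dy": 12, "dz": 1, "turn": 0, "fingers": 1},
  {"dx": 4, "dy": 12, "dz": 1, "turn": 0, "fingers": 1},
  {"dx": 4, "dy": 12, "dz": 1, "turn": 0, "fingers": 1},
  {"dx": 4, "dy": 12, "dz": 1, "turn": 0, "fingers": 1},
  {"dx": 4, "dy": 12, "dz": 1, "turn": 0, "fingers": 1},
  {"dx": 4, "dy": 12, "dz": 1, "turn": 0, "fingers": 1},
  {"dx": 4, "dy": 12, "dz": 1, "turn": 0, "fingers": 1},
  {"dx": 4, "dy": 12, "dz": 1, "turn": 0, "fingers": 1},
  {"dx": 4, "dy": 12, "dz": 1, "turn": 0, "fingers": 1},
  {"dx": 4, "dy": 12, "dz": 1, "turn": 0, "fingers": 1},
  {"dx": 4, "dy": 12, "dz": 1, "turn": 0, "fingers": 1},
  {"dx": 4, "dy": 12, "dz": 1, "turn": 0, "fingers": 1},
  {"dx": 4, "dy": 12, "dz": 1, "turn": 0, "fingers": 1},
  {"dx": 4, "dy": 12, "dz": 1, "turn": 0, "fingers": 1},
  {"dx": 4, "dy": 12, "dz": 1, "turn": 0, "fingers": 1},
  {"dx": 4, "dy": 10, "dz": 1, "turn": 0, "fingers": 1},
  {"dx": 4, "dy": 6, "dz": 1, "turn": 0, "fingers": 1},
])

```text
clock: 51.17
position: [0.6084, 0.2353, 0.1135]
ee_rot: [-0.033, 0.956, 0.291, -0.037]
contact_force: [0.4, 0.0, -0.6]
width: 0.0371
```

Run:
```python
from h import *
st()
```

```text
t 51.17 tcp mm [608.4 235.3 113.5] jaw 0.592 tilt [-0.089  0.041] F [ 0.4  0.  -0.6] w 37.1 q6 -0.38
```

Request:
play_rows([
  {"dx": 5, "dy": 3, "dz": 0, "turn": 0, "fingers": 1},
  {"dx": 6, "dy": 5, "dz": 0, "turn": 0, "fingers": 1},
  {"dx": 6, "dy": 5, "dz": -2, "turn": 0, "fingers": 1},
  {"dx": 6, "dy": 5, "dz": -4, "turn": 0, "fingers": 1},
  {"dx": 4, "dy": 3, "dz": -7, "turn": 0, "fingers": 1},
  {"dx": 1, "dy": 1, "dz": -7, "turn": 0, "fingers": 1},
  {"dx": 0, "dy": 0, "dz": -7, "turn": 0, "fingers": 1},
  {"dx": 0, "dy": 0, "dz": -7, "turn": 0, "fingers": 1},
  {"dx": 0, "dy": 0, "dz": -6, "turn": 0, "fingers": 1},
  {"dx": 0, "dy": 0, "dz": -3, "turn": 0, "fingers": 1},
  {"dx": 0, "dy": 0, "dz": 0, "turn": 0, "fingers": 1},
])

```text
clock: 52.08
position: [0.6393, 0.2583, 0.0635]
ee_rot: [-0.032, 0.956, 0.29, -0.039]
contact_force: [0.4, -0.3, -0.9]
width: 0.0368
```

Run:
```python
from h import *
st()
```

```text
t 52.08 tcp mm [639.3 258.3  63.5] jaw 0.591 tilt [-0.093  0.039] F [ 0.4 -0.3 -0.9] w 36.8 q6 -0.36
```

Lowering it 41 mm to the floor.

Request:
play_rows([
  {"dx": 0, "dy": 1, "dz": -4, "turn": 0, "fingers": 1},
  {"dx": 0, "dy": 1, "dz": -7, "turn": 0, "fingers": 1},
  {"dx": 0, "dy": 0, "dz": -7, "turn": 0, "fingers": 1},
  {"dx": 0, "dy": 0, "dz": -7, "turn": 0, "fingers": 1},
  {"dx": 0, "dy": 0, "dz": -6, "turn": 0, "fingers": 1},
  {"dx": 0, "dy": 0, "dz": -4, "turn": 0, "fingers": 1},
  {"dx": 0, "dy": 0, "dz": -2, "turn": 0, "fingers": 1},
  {"dx": 0, "dy": 0, "dz": 0, "turn": 0, "fingers": 1},
])

```text
clock: 52.75
position: [0.6388, 0.2602, 0.0228]
ee_rot: [-0.032, 0.956, 0.29, -0.039]
contact_force: [-0.7, -0.7, -0.3]
width: 0.037
```

Run:
```python
from h import *
st();im=crop('side','pics/11.png',[.64,.262,.03],60,50,6)
```

```text
t 52.75 tcp mm [638.8 260.2  22.8] jaw 0.591 tilt [-0.093  0.039] F [-0.7 -0.7 -0.3] w 37.0 q6 -0.37
side crop origin 170 266
```

View pics/11.png

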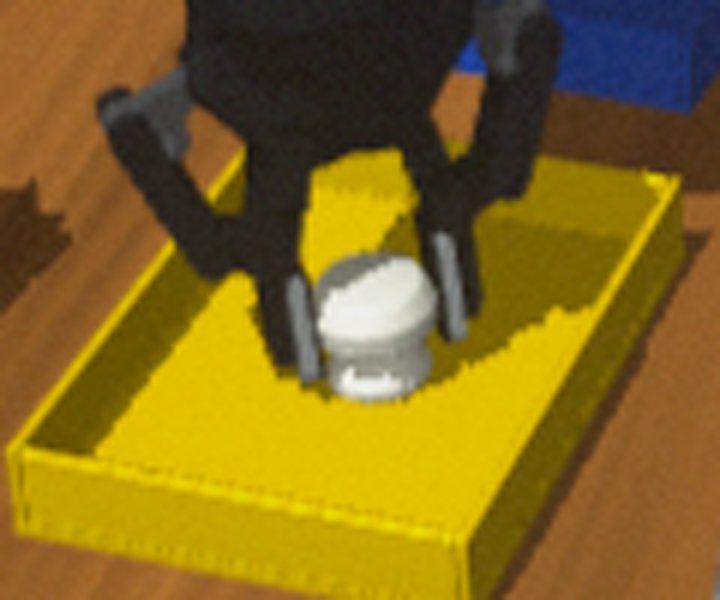

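Request:
play_rows([
  {"dx": 0, "dy": 0, "dz": -1, "turn": 0, "fingers": 1},
  {"dx": 0, "dy": 0, "dz": 0, "turn": 0, "fingers": 1},
  {"dx": 0, "dy": 0, "dz": 0, "turn": 0, "fingers": 0},
  {"dx": 0, "dy": 0, "dz": 0, "turn": 0, "fingers": -0.2},
  {"dx": 0, "dy": 0, "dz": 0, "turn": 0, "fingers": -0.4},
  {"dx": 0, "dy": 0, "dz": 0, "turn": 0, "fingers": -0.4},
  {"dx": 0, "dy": 0, "dz": 0, "turn": 0, "fingers": -0.4},
  {"dx": 0, "dy": 0, "dz": 5, "turn": 0, "fingers": -0.4},
  {"dx": 0, "dy": 0, "dz": 9, "turn": 0, "fingers": -0.4},
  {"dx": 0, "dy": 0, "dz": 9, "turn": 0, "fingers": -0.4},
  {"dx": 0, "dy": 0, "dz": 9, "turn": 0, "fingers": -0.4},
  {"dx": 0, "dy": 0, "dz": 9, "turn": 0, "fingers": -0.4},
  {"dx": 0, "dy": 0, "dz": 9, "turn": 0, "fingers": -0.4},
  {"dx": 0, "dy": 0, "dz": 9, "turn": 0, "fingers": -0.4},
  {"dx": 0, "dy": 0, "dz": 9, "turn": 0, "fingers": -0.4},
  {"dx": 0, "dy": 0, "dz": 9, "turn": 0, "fingers": -0.4},
  {"dx": 0, "dy": 0, "dz": 9, "turn": 0, "fingers": -0.4},
  {"dx": 0, "dy": 0, "dz": 9, "turn": 0, "fingers": -0.4},
])

```text
clock: 54.3
position: [0.6405, 0.2606, 0.1304]
ee_rot: [-0.032, 0.956, 0.29, -0.036]
contact_force: [1.3, 0.6, 0.4]
width: 0.06
```

Request:
play_rows([
  {"dx": -8, "dy": -10, "dz": 10, "turn": 0, "fingers": -0.4},
  {"dx": -12, "dy": -14, "dz": 8, "turn": 0, "fingers": -0.4},
  {"dx": -12, "dy": -14, "dz": 5, "turn": 0, "fingers": -0.4},
  {"dx": -12, "dy": -14, "dz": 5, "turn": 0, "fingers": -0.4},
  {"dx": -12, "dy": -14, "dz": 5, "turn": 0, "fingers": -0.4},
  {"dx": -12, "dy": -14, "dz": 5, "turn": 0, "fingers": -0.4},
  {"dx": -12, "dy": -14, "dz": 5, "turn": 0, "fingers": -0.4},
  {"dx": -12, "dy": -14, "dz": 5, "turn": 0, "fingers": -0.4},
  {"dx": -12, "dy": -14, "dz": 5, "turn": 0, "fingers": -0.4},
  {"dx": -12, "dy": -14, "dz": 5, "turn": 0, "fingers": -0.4},
  {"dx": -12, "dy": -14, "dz": 5, "turn": 0, "fingers": -0.4},
  {"dx": -12, "dy": -14, "dz": 5, "turn": 0, "fingers": -0.4},
  {"dx": -12, "dy": -14, "dz": 5, "turn": 0, "fingers": -0.4},
  {"dx": -12, "dy": -14, "dz": 5, "turn": 0, "fingers": -0.4},
  {"dx": -12, "dy": -14, "dz": 5, "turn": 0, "fingers": -0.4},
  {"dx": -12, "dy": -14, "dz": 5, "turn": 0, "fingers": -0.4},
  {"dx": -12, "dy": -14, "dz": 5, "turn": 0, "fingers": -0.4},
  {"dx": -8, "dy": -10, "dz": 0, "turn": 0, "fingers": -0.4},
  {"dx": -4, "dy": -4, "dz": 0, "turn": 0, "fingers": -0.4},
  {"dx": 0, "dy": 0, "dz": 0, "turn": 0, "fingers": -0.4},
])

```text
clock: 55.97
position: [0.4008, -0.0065, 0.2394]
ee_rot: [-0.029, 0.956, 0.29, -0.037]
contact_force: [-1.0, 0.4, -0.3]
width: 0.0599
```

Request:
play_rows([
  {"dx": -5, "dy": -16, "dz": 0, "turn": 0, "fingers": -0.4},
  {"dx": -5, "dy": -16, "dz": 0, "turn": 0, "fingers": -0.4},
  {"dx": -5, "dy": -16, "dz": 0, "turn": 0, "fingers": -0.4},
  {"dx": -5, "dy": -16, "dz": 0, "turn": 0, "fingers": -0.4},
  {"dx": -5, "dy": -16, "dz": 0, "turn": 0, "fingers": -0.4},
  {"dx": -5, "dy": -16, "dz": 0, "turn": 0, "fingers": -0.4},
  {"dx": -5, "dy": -16, "dz": 0, "turn": 0, "fingers": -0.4},
  {"dx": -5, "dy": -16, "dz": 0, "turn": 0, "fingers": -0.4},
  {"dx": -5, "dy": -16, "dz": 0, "turn": 0, "fingers": -0.4},
  {"dx": -5, "dy": -16, "dz": 0, "turn": 0, "fingers": -0.4},
  {"dx": -5, "dy": -16, "dz": 0, "turn": 0, "fingers": -0.4},
  {"dx": -5, "dy": -16, "dz": 0, "turn": 0, "fingers": -0.4},
  {"dx": -5, "dy": -16, "dz": 0, "turn": 0, "fingers": -0.4},
  {"dx": -3, "dy": -10, "dz": 0, "turn": 0, "fingers": -0.4},
  {"dx": 0, "dy": -5, "dz": 0, "turn": 0, "fingers": -0.4},
  {"dx": 0, "dy": 0, "dz": 0, "turn": 0, "fingers": -0.4},
])

```text
clock: 57.3
position: [0.3321, -0.233, 0.2397]
ee_rot: [-0.032, 0.955, 0.293, -0.034]
contact_force: [0.1, 0.2, 0.9]
width: 0.0597
```

Run:
```python
from h import *
st();I=cams();[cv2.imwrite(f"pics/12{n}.png",im["pixels"][:,:,::-1]) for n,im in zip("ts",I)]
for J in(I[:1],I[1:]):
    fit(J,"knob",.004,[.639,.261,0]);fit(J,"sanding_block",.004,[.646,.004,-.09]);fit(J,"walnut",.004,[.638,-.25,1.668])
    u=fit(J,"beech_upper",.024,[.4255,.1275,-.23])
    if u is not None: fit(J,"beech_lower",0,[.4255,.1275,-.23],[("beech_upper",*u,.024)])
```

```text
t 57.30 tcp mm [ 332.1 -233.   239.7] jaw 0.597 tilt [-0.084  0.041] F [0.1 0.2 0.9] w 59.7 q6 -1.35
knob x 636.9 y 261.5 mm t 0.149 err 0.051 p [(50, 0.61)]
sanding_block x 645.8 y 4.5 mm t -0.086 err 0.059 p [(50, 0.82)]
walnut x 636.1 y -249.7 mm t 1.667 err 0.043 p [(50, 0.65)]
beech_upper x 425.5 y 127.5 mm t -0.230 err 1.000 p [(50, 0.7)]
beech_lower x 424.1 y 128.7 mm t -0.229 err 0.065 p [(50, 0.58)]
knob x 639.1 y 260.6 mm t 0.199 err 0.086 p [(51, 0.6)]
sanding_block x 648.5 y 3.2 mm t -0.095 err 0.040 p [(51, 0.74)]
walnut x 640.3 y -263.9 mm t 1.686 err 0.196 p [(51, 0.69)]
beech_upper x 427.2 y 125.8 mm t -0.237 err 0.066 p [(51, 0.93)]
beech_lower x 427.2 y 127.4 mm t -0.238 err 0.049 p [(51, 0.77)]
```

View pics/12s.png

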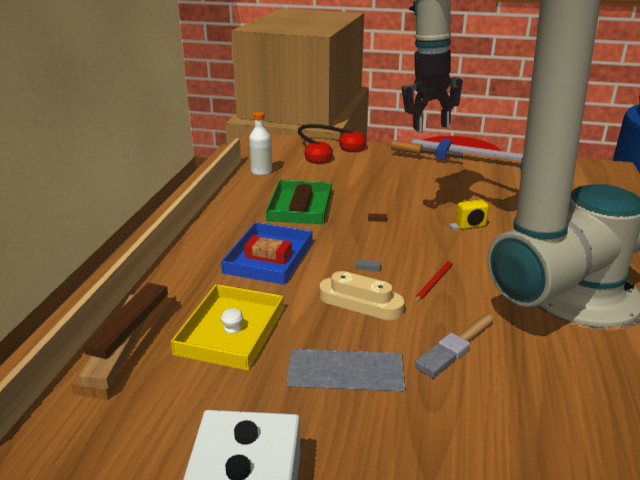

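View pics/12t.png

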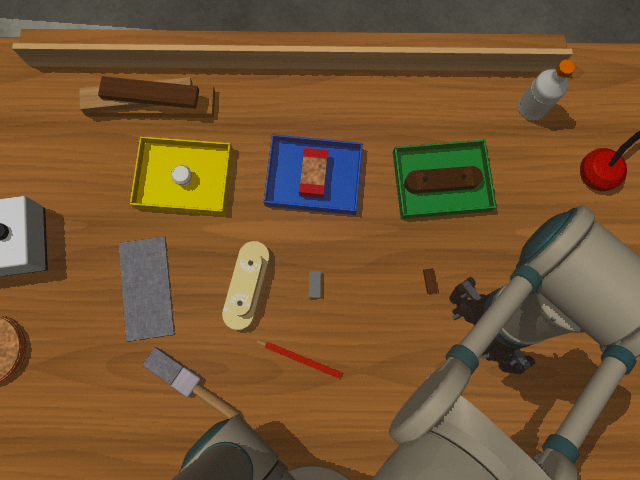

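Both final views agree. The walnut is flat in the green tray (top view 443,180), the sanding block is in the blue tray (313,171) and the knob stands in the yellow tray (181,175). The two beech blanks are stacked parallel at (246,285), and the mat is empty.

```bash
python3 -c "
from rig import *
print(sign_off())"
```

```text
the job is handed in; nothing more can be done
None
```

The job is handed in after about 57 s on the robot clock, and the last pictures show everything where it was asked for. I laid the top beech blank on the mat, put the walnut in the green tray and set the beech blank back on the lower one. Then the sanding block went into the blue tray and the knob into the yellow tray.

**Stack:** the top blank is centred on the lower one to about 2 mm and parallel to about 0.01 rad. The lower blank is where it started, within the roughly 2 mm the measurement allows.

**Trays:** the walnut lies square and flat, the sanding block is flat with its red sole down, and the knob stands on its foot. The gripper is clear of everything.

**Checks that disagreed:**
- In the last top view, the network's mask for the top blank did not match (fit error 1.0). I relied on the side view there, and on the earlier fits from both cameras.
- In the side view, the walnut's position read about 14 mm off, with a poor fit. The top view's good fit puts it centred in the tray.
- The tool slowly tilted during the moves, to about 0.1 rad by the end. The knob was let go leaning about 2–3°, but the final pictures show it standing upright.

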